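# Change over the assembly plate

### The job

Change the raised assembly plate over to the next batch: first put every setting bar on it back, lying flat, in the slot of its own length on the rack; then take the scraper block from its dock, set it down on the plate and wipe all the loose steel chips over the open edge into the catch tray - they are sharp, so never touch them with the fingers. Then put the scraper back in its dock as it was and set both new modules flat on the clean plate, window up, lengthwise pointing to the open edge and wholly between the fences, and leave everything else on the bench alone.

Things in the scene. Friction and masses are not known exactly. Their poses are not given: they have to be found in the camera images.
- station: Raised assembly plate, fixed: grey block, dark flat top 50 mm above the bench, clear area 240 mm (its x, -120 to 120) by 260 mm (its y, -130 to 130). Origin at bench level under the centre of that area. Metal fences 6 mm thick stand 12 mm above the top along both sides (x) and the back (y = 130); the edge at y = -130 is open.
- tray (a point): Grey catch tray, fixed just beyond and below the plate's open edge: inside 240 mm (x) by 94 mm (y), in the plate frame y = -130 to -224; walls 6 mm thick reach 45 mm above the bench. This point is the centre of its floor, 4 mm above the bench; axes as the plate.
- rack: Grey board 330 x 150 x 6 mm, fixed to the bench, carrying the three bar slots side by side along its x at about 100 mm pitch, in any order. Origin at its underside centre.
- scraper: Scraper block, about 0.35 kg, starts in its dock. Blade 140 mm (its x) by 46 mm (its y) by 26 mm high with a flat rubber underside, wiped in the direction of its y; on top a wooden handle 70 mm (x) by 26 mm (y), from 26 to 72 mm above the underside. Origin at the underside centre. Either way round is the same.
- dock_seat (a point): Dock of the scraper, fixed: shallow white and black tray 164 (x) by 70 (y) mm, pocket 150 x 56 mm, pocket floor 6 mm and wall tops 18 mm above the bench; x is the long axis. This point is the centre of the pocket floor, where the scraper's origin belongs.
- bar_short: Aluminium setting bar, square section 36 x 36 mm, 60 mm long (along its y), 1 dark dot(s) on one face, about 0.21 kg. Origin in its middle (18 mm above its underside). Lies on the plate at the start; may be absent (None). Any of its four long faces may be down in the slot, either way round.
- slot_short_seat (a point): Fixed cradle for the 60 mm bar: white base 54 x 128 mm on the rack with a black-walled pocket 42 mm (its x) by 66 mm (its y), recognised by that length; a grey mark of the bar's length on its floor. Pocket floor 10 mm and wall tops 20 mm above the bench; the long walls are cut away in the middle, leaving only 10 mm at each end, for the fingers. This point is where the middle of the seated bar belongs: 18 mm above the pocket floor (28 mm above the bench).
- bar_medium: Aluminium setting bar, square section 36 x 36 mm, 85 mm long (along its y), 2 dark dot(s) on one face, about 0.3 kg. Origin in its middle (18 mm above its underside). Lies on the plate at the start; may be absent (None). Any of its four long faces may be down in the slot, either way round.
- slot_medium_seat (a point): Fixed cradle for the 85 mm bar: white base 54 x 128 mm on the rack with a black-walled pocket 42 mm (its x) by 91 mm (its y), recognised by that length; a grey mark of the bar's length on its floor. Pocket floor 10 mm and wall tops 20 mm above the bench; the long walls are cut away in the middle, leaving only 10 mm at each end, for the fingers. This point is where the middle of the seated bar belongs: 18 mm above the pocket floor (28 mm above the bench).
- bar_long: Aluminium setting bar, square section 36 x 36 mm, 110 mm long (along its y), 3 dark dot(s) on one face, about 0.39 kg. Origin in its middle (18 mm above its underside). Lies on the plate at the start; may be absent (None). Any of its four long faces may be down in the slot, either way round.
- slot_long_seat (a point): Fixed cradle for the 110 mm bar: white base 54 x 128 mm on the rack with a black-walled pocket 42 mm (its x) by 116 mm (its y), recognised by that length; a grey mark of the bar's length on its floor. Pocket floor 10 mm and wall tops 20 mm above the bench; the long walls are cut away in the middle, leaving only 10 mm at each end, for the fingers. This point is where the middle of the seated bar belongs: 18 mm above the pocket floor (28 mm above the bench).
- chip0: Rectangular 44 x 26 mm punched steel chip, 6 mm thick, 35 g, loose on the plate at the start; may be absent (None). Origin at the underside centre.
- chip1: Rectangular 34 x 30 mm punched steel chip, 6 mm thick, 35 g, loose on the plate at the start; may be absent (None). Origin at the underside centre.
- chip2: Round 34 mm punched steel chip, 6 mm thick, 35 g, loose on the plate at the start; may be absent (None). Origin at the underside centre.
- chip3: Rectangular 44 x 26 mm punched steel chip, 6 mm thick, 35 g, loose on the plate at the start; may be absent (None). Origin at the underside centre.
- chip4: Rectangular 34 x 30 mm punched steel chip, 6 mm thick, 35 g, loose on the plate at the start; may be absent (None). Origin at the underside centre.
- chip5: Round 34 mm punched steel chip, 6 mm thick, 35 g, loose on the plate at the start; may be absent (None). Origin at the underside centre.
- module0: Grey control module, block 50 mm (its x) by 110 mm (its y) by 44 mm high, 0.3 kg, with a green window and buttons on top; starts on the bench on the +y side. Origin at the underside centre.
- module1: Grey control module, block 50 mm (its x) by 110 mm (its y) by 44 mm high, 0.3 kg, with a green window and buttons on top; starts on the bench on the +y side. Origin at the underside centre.
- driver: Bystander: black electric screwdriver lying at the far side, 200 mm long. Origin near its middle, on the bench.
- bottle: Bystander: white bottle 44 mm across, 100 mm tall. Origin at its underside.
- panel: Bystander: steel front panel 60 x 120 x 4 mm lying flat between tray and bins. Origin at its underside centre.
- meter: Bystander: grey hand meter 160 x 80 x 40 mm lying flat. Origin at its underside centre.

How it is judged:
By the outcome, as a careful person would: the job done as asked, in the order asked, and still so for the second after the job is handed in, with the robot touching nothing.
Of bar_short, bar_medium, bar_long only 2 to 3 are there at a start; the rules pass over those that are not, and their reading is None.
Of chip0, chip1, chip2, chip3, chip4, chip5 only 3 to 6 are there at a start; the rules pass over those that are not, and their reading is None.
At some moment in a run one of chip0, chip1, chip2, chip3, chip4, chip5, bar_short, bar_medium, bar_long may be knocked a few centimetres aside while the robot is not near it.
Once in a run the grip may slacken for a moment while it holds something.
It also fails if it takes over 210 s, if anything falls off the work surface, if the arm or the gripper's body presses on something with over 40 N, if the wrist force passes 120 N, or if a joint passes its speed limit or range.

### The arm

A 6-joint arm with a two-finger parallel gripper is mounted at the origin on the work surface. World frame = base frame: x ahead of the robot, y to its left, z up, the work surface at z = 0. Lengths are in mm, angles in degrees, forces in N, time in s.
With the tool pointing down it reaches from about 325 to 850 mm from the base axis. Payload 4.4 kg.
Tool frame: the origin (TCP) lies at the very end of the fingers, on their centre line; the grasp point (between the pads) lies behind it (r.tcp_to_grasp is the z of the grasp point in the tool frame, in mm); z points along the fingers, y is the direction in which the jaws open and shut (so a half turn about z gives the same grasp; the last joint's range is limited). The gripper opens to 94 mm and grips with 3 to 60 N. Pads are 16 mm wide; open, the fingers measure 119 mm over their backs; the gripper's body (75 mm by 177 mm) begins 78 mm behind the grasp point.
Start: joints at [-8.623, 11.837, 88.321, -0, 79.842, -8.623], TCP at [575.002, -0.012, 205.447] pointing down, gripper open.
Joint ranges: [-156.59, 156.59], [-49.26, 127.26], [12.9, 141.05], [-63.56, 243.56], [4.71, 150.69], [-161.64, 161.64]. Speed limits (degrees/s): [159.86, 159.86, 180, 180, 180, 180].

### API

Orientations are given as a 3x3 rotation matrix whose columns are the frame's x, y, z axes.
In Python, from station import r gives the robot as it stands.
- The arm moves only by the shell command python3 -m jog 'ROWS'. ROWS is JSON, a list of rows, each a list of 5 numbers: the shift along the tool's x, y, z in m, then the turn about the tool's z in degrees, then the closure in counts, from 0 (fully open) to 255 (shut). In form: [[dx, dy, dz, yaw, gripper], ...]. A call has 1 to 10 rows; each row shifts and turns the commanded pose from where the row before left it, along the tool's axes as they then stand; what a row does not reach is not made up. A row lasts 1/8 s, in which the tool goes at most 62.5 mm and 10.7 degrees, less where a joint would pass 70% of its speed; a pose out of reach is approached as far as the arm can. A call is refused whole if a number of a shift passes 0.0625 or a number of a turn 10.7, either way. A call with a gripper value outside its range is refused whole. The fingers move at their own pace and stop on an object; the grip force is fixed at half the most. Time passes only in rows, so rows that do not move let the fingers close. It gives the time, the measured TCP pose, the force and the opening at its end, in the units of the state.
- r.sense(): the state, without advancing time (a new reading comes with each control period).
- r.read_camera(name): name is "scene" or "side" or "wrist"; returns (picture, depth): 384x512x3 uint8, red, green, blue; 384x512 float32, mm along the optical axis (not along the pixel's ray), 0 where there is no reading.
- r.camera_params(name): a dict with "vertical_fov" (degrees; the focal length in pixels is half the picture's height over the tangent of half this angle, whatever the lens; pixels are square), "cx", "cy" (the principal point, pixels), "world_to_cam" (4x4, takes a point from world to camera coordinates). Camera axes: x right, y up, looking along -z (the intrinsics and any distortion apply to the point x, -y, -z); pixel columns grow to the right and rows downward; lengths in mm; the calibration is good to about 2 mm. A picture is of the moment at which its call begins: read the wrist's pose just before it. camera_params takes no time and is no camera call; for the wrist camera it gives the pose at the moment of the call.
- r.hand_in(): hands the job in, once; it reports no verdict.
The state is a dict: "time_s": time; "joints": joint angles; "joint_vel": joint speeds; "joint_torque": joint torques, N m; "tool_pos": TCP position; "ee_rot": TCP orientation; "contact_force": force on the tool from outside, world axes, zero at the start; "ft_torque": the same for the moment, N m; "width": opening from 0.0 (shut) to 1.0 (fully open).
Only numpy, scipy, OpenCV 4.12 (cv2) and the standard library are available. Lean on these libraries where they do the work, as an engineer would, in place of code of your own. Each camera call takes 0.05 s, during which the arm holds its last target. There are 200 camera calls.

## Working session

There is one attempt and no reset: what is moved stays moved. The work goes in short steps, Python scripts to look and compute and a shell command to move; the robot and the scene stay as the last step left them, time stands still between calls to the robot, and variables do not carry over. Pictures are saved under pics/ and viewed, about 12 in all and at most 16, crops included, and the job is handed in when it is done.

```bash
ls; mkdir -p pics; python3 - <<'E'
from station import r
import cv2,numpy as np
s=r.sense();print(s['time_s'],s['tool_pos'],s['ee_rot'],s['width'],r.tcp_to_grasp)
ims=[]
for n in("scene","side"):
    p,d=r.read_camera(n);c=r.camera_params(n);print(n,{k:(np.round(v,3).tolist()) for k,v in c.items()})
    np.savez(f'{n}0.npz',p=p,d=d)
    cv2.imwrite(f'pics/{n}0.png',cv2.resize(p[:,:,::-1],(800,600),interpolation=cv2.INTER_CUBIC))
E
```

```text
pics
0.0 [5.74198785e+02 9.99533239e-02 2.04304081e+02] [[-1.81803588e-05  9.99997525e-01 -2.22480871e-03]
 [ 9.99999949e-01  1.88869203e-05  3.17562409e-04]
 [ 3.17603643e-04 -2.22480282e-03 -9.99997475e-01]] 0.9951632726582395 -18.8
scene {'vertical_fov': 56.321, 'cx': 259.38, 'cy': 193.849, 'world_to_cam': [[0.162, 0.987, -0.009, -88.018], [-0.74, 0.128, 0.66, 360.142], [0.653, -0.1, 0.751, -1468.693], [0.0, 0.0, 0.0, 1.0]]}
side {'vertical_fov': 57.551, 'cx': 261.859, 'cy': 194.34, 'world_to_cam': [[-0.974, -0.226, 0.014, 525.526], [0.17, -0.688, 0.706, -145.637], [-0.15, 0.69, 0.708, -1210.171], [0.0, 0.0, 0.0, 1.0]]}
```

View pics/scene0.png

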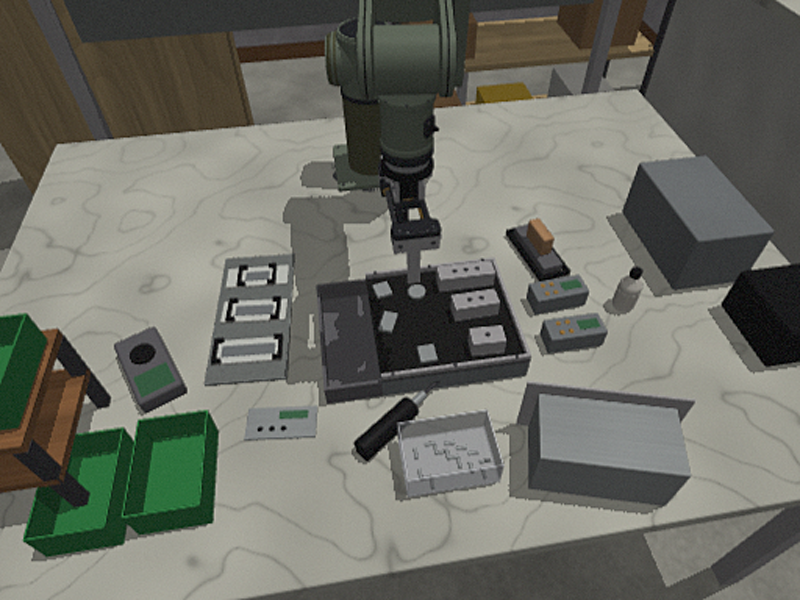

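View pics/side0.png

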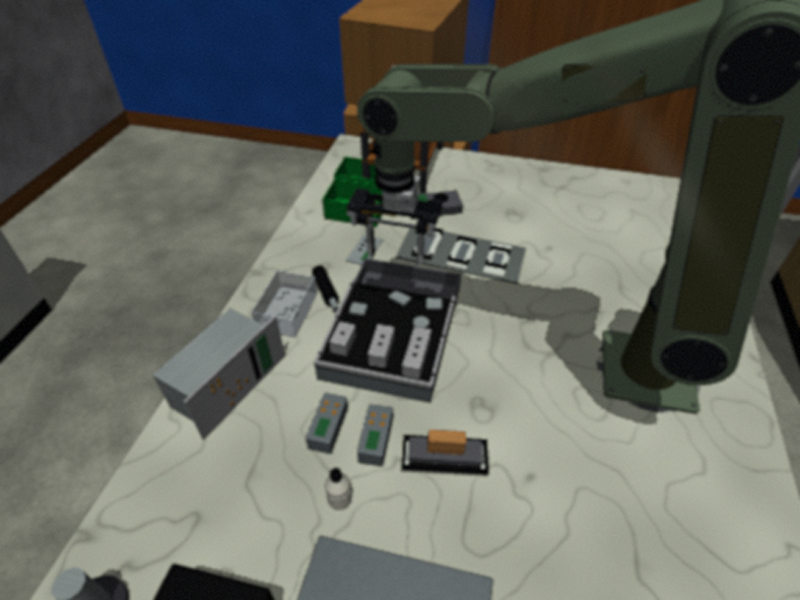

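The scene camera shows 3 bars and 4 chips on the plate. The open edge faces the rack (about -y), and the scraper and modules are on the +y side. I'll turn the depth into a top-down map to get coordinates.

```bash
cat > h.py <<'E'
import numpy as np,cv2
from station import r
def unproj(d,c,u=None,v=None):
    h,w=d.shape
    if u is None: u,v=np.meshgrid(np.arange(w),np.arange(h))
    f=h/2/np.tan(np.radians(c['vertical_fov']/2))
    P=np.stack([(u-c['cx'])/f*d,-(v-c['cy'])/f*d,-d],-1)
    T=np.linalg.inv(np.array(c['world_to_cam']))
    return P@T[:3,:3].T+T[:3,3]
def cloud(n,up=3,save=None):
    c=r.camera_params(n);p,d=r.read_camera(n)
    W=unproj(d.astype(float),c);W[d<=0]=np.nan
    if up>1:
        W=np.dstack([cv2.resize(W[...,i],None,fx=up,fy=up) for i in range(3)]);p=cv2.resize(p,None,fx=up,fy=up)
    return p,W
def ortho(p,W,x0,x1,y0,y1,mm=1.5,zmax=150):
    # image: up = +x world, left = +y world
    im=np.zeros((int((x1-x0)/mm),int((y1-y0)/mm),3),np.uint8);Z=np.full(im.shape[:2],np.nan)
    m=np.isfinite(W[...,2])&(W[...,2]<zmax);Q=W[m];C=p[m]
    i=((x1-Q[:,0])/mm).astype(int);j=((y1-Q[:,1])/mm).astype(int)
    k=(i>=0)&(i<im.shape[0])&(j>=0)&(j<im.shape[1]);o=np.argsort(Q[k,2])
    im[i[k][o],j[k][o]]=C[k][o][:,::-1];Z[i[k][o],j[k][o]]=Q[k,2][o]
    return im,Z
def blobs(mask,W,amin=30):
    n,l,st,_=cv2.connectedComponentsWithStats(mask.astype(np.uint8))
    out=[]
    for k in range(1,n):
        if st[k,4]<amin: continue
        q=W[l==k];q=q[np.isfinite(q[:,2])]
        (cx,cy),(w,h),a=cv2.minAreaRect(q[:,:2].astype(np.float32))
        if w>h: ang=a
        else: ang=a+90
        ang=(ang+90)%180-90
        out.append((np.round([cx,cy,np.median(q[:,2])],1).tolist(),round(max(w,h),1),round(min(w,h),1),round(ang,1),int(st[k,4])))
    return out
E
python3 - <<'E'
from h import *
for n in("scene","side"):
    c=r.camera_params(n);z=np.load(n+'0.npz');W=unproj(z['d'].astype(float),c);W[z['d']<=0]=np.nan
    W3=np.dstack([cv2.resize(W[...,i],None,fx=4,fy=4) for i in range(3)]);p=cv2.resize(z['p'],None,fx=4,fy=4)
    x0,x1,y0,y1,mm=320,800,-440,380,1.1
    im,_=ortho(p,W3,x0,x1,y0,y1,mm)
    for x in range(350,x1,50):cv2.line(im,(0,int((x1-x)/mm)),(im.shape[1],int((x1-x)/mm)),(0,255,255) if x%100==0 else (0,140,140),1)
    for y in range(-400,y1,50):cv2.line(im,(int((y1-y)/mm),0),(int((y1-y)/mm),im.shape[0]),(0,255,255) if y%100==0 else (0,140,140),1)
    cv2.imwrite(f'pics/ortho_{n}.png',im);print(im.shape)
    b=W[...,2];print(n,'bench z',np.nanmedian(b[(abs(b)<15)]))
    for lo,hi in((70,100),(35,49),(53,60)):
        m=(W[...,2]>lo)&(W[...,2]<hi)&(W[...,0]>330)&(W[...,0]<780)&(abs(W[...,1])<400)
        print(lo,hi,blobs(m,W,40))
E
```

```text
(436, 745, 3)
scene bench z 2.2062340773931055
70 100 [([399.2, 313.5, 78.9], 71.4, 26.6, 9.4, 144), ([497.6, 126.1, 87.0], 110.3, 40.3, 89.7, 448), ([574.3, 126.6, 87.0], 85.7, 39.4, -86.8, 392), ([660.8, 126.7, 86.9], 59.9, 38.8, 87.5, 316)]
35 49 [([408.2, 302.9, 41.4], 86.3, 37.9, 30.3, 72), ([537.6, 311.0, 45.5], 112.0, 51.6, -86.0, 478), ([574.4, 15.8, 44.3], 366.2, 256.4, 89.7, 676), ([636.9, 307.0, 45.5], 112.3, 52.8, -89.2, 557), ([762.5, -52.7, 39.6], 77.6, 29.4, -53.1, 227), ([722.9, -383.5, 43.1], 32.8, 3.0, 88.6, 41)]
53 60 [([477.3, -27.7, 57.1], 65.2, 63.7, -77.7, 136), ([507.3, 26.6, 57.7], 40.8, 36.9, -6.4, 94), ([514.8, 118.3, 54.9], 117.8, 41.5, -74.4, 96), ([582.9, -38.9, 56.7], 115.5, 41.2, -21.8, 158), ([653.0, 16.8, 56.8], 65.9, 39.9, 1.5, 150), ([677.7, 123.8, 55.6], 60.8, 12.3, 78.1, 44), ([700.2, 77.3, 56.4], 153.7, 4.5, 89.9, 80)]
(436, 745, 3)
side bench z -1.1916505891548468
70 100 [([658.7, 128.0, 84.1], 64.4, 36.9, 88.5, 192), ([573.4, 128.8, 83.9], 87.4, 36.5, -88.7, 264), ([496.5, 127.2, 84.4], 112.6, 35.9, 89.9, 329), ([399.0, 315.5, 76.3], 68.4, 27.6, 8.4, 210)]
35 49 [([574.0, 6.9, 47.4], 353.9, 252.5, -90.0, 1644), ([760.5, -46.9, 37.7], 72.3, 25.9, -55.4, 66), ([574.2, 199.1, 42.3], 250.5, 10.8, 1.0, 197), ([636.1, 308.1, 42.7], 111.0, 51.7, -89.0, 534), ([536.5, 312.6, 42.6], 110.8, 50.5, -86.0, 559), ([396.6, 327.7, 42.6], 67.1, 3.2, 9.4, 59)]
53 60 [([492.4, -36.9, 55.0], 31.4, 29.3, -78.5, 47), ([658.0, 21.1, 55.1], 34.6, 29.2, -1.4, 55), ([509.5, 29.3, 54.8], 30.5, 29.4, 27.0, 46), ([559.6, 197.0, 57.9], 59.6, 8.5, -2.4, 41), ([484.4, 196.4, 57.3], 76.5, 22.6, 13.3, 49)]
```

View pics/ortho_scene.png

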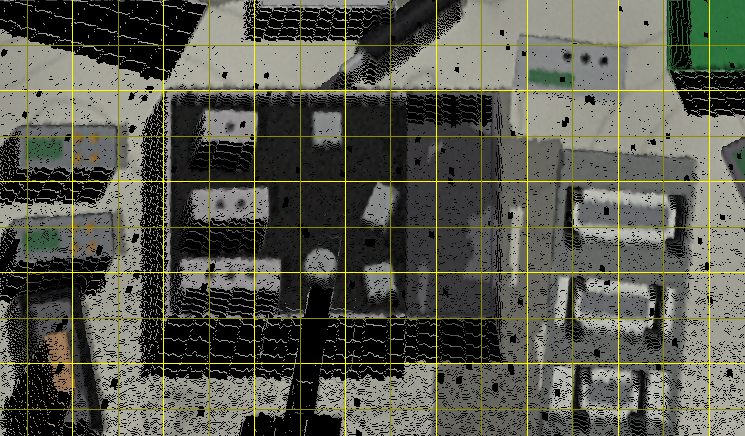

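The orthophoto gives the layout. The bars lie along world y at x≈497, 574 and 660. The plate is centred near (574, 65) and the slots are at about (560, -307), (460, -307) and so on. I'll measure the slots from their grey marks and white bases in both views.

```bash
python3 - <<'E'
from h import *
outs=[]
for n in("scene","side"):
    c=r.camera_params(n);z=np.load(n+'0.npz');p=z['p'];W=unproj(z['d'].astype(float),c)
    up=4;P=cv2.resize(p,None,fx=up,fy=up,interpolation=cv2.INTER_CUBIC)
    # cast rays on plane z=10 (pocket floor)
    h,w=p.shape[:2];f=h/2/np.tan(np.radians(c['vertical_fov']/2))
    T=np.linalg.inv(np.array(c['world_to_cam']))
    x0,x1,y0,y1,mm=330,630,-400,-190,0.8
    X,Y=np.meshgrid(np.arange(y1,y0,-mm),np.arange(x1,x0,-mm)) # X=worldy,Y=worldx
    for zz in (10,):
        Q=np.stack([Y,X,np.full_like(X,zz),np.ones_like(X)],-1)@np.array(c['world_to_cam']).T
        u=c['cx']+f*Q[...,0]/-Q[...,2];v=c['cy']-f*Q[...,1]/-Q[...,2]
        im=cv2.remap(p,u.astype(np.float32),v.astype(np.float32),cv2.INTER_CUBIC)[:,:,::-1]
    outs.append(im)
    for a in(350,400,450,500,550,600):cv2.line(im:=np.ascontiguousarray(im),(0,int((x1-a)/mm)),(6,int((x1-a)/mm)),(0,0,255),1)
    for b in(-200,-250,-300,-350):cv2.line(im,(int((y1-b)/mm),0),(int((y1-b)/mm),6),(0,0,255),1)
    outs[-1]=im
    g=im.max(2); black=(g<55).astype(np.uint8)
    nn,l,st,ce=cv2.connectedComponentsWithStats(black)
    print(n,[(round(x1-ce[k][1]*mm,1),round(y1-ce[k][0]*mm,1),st[k].tolist()) for k in range(1,nn) if st[k,4]>80])
    white=((g>150)).astype(np.uint8)
    nn,l,st,ce=cv2.connectedComponentsWithStats(white)
    print(n,[(round(x1-ce[k][1]*mm,1),round(y1-ce[k][0]*mm,1),st[k].tolist()) for k in range(1,nn) if st[k,4]>200])
im=np.hstack(outs);print(im.shape);cv2.imwrite('pics/rack.png',cv2.resize(im,None,fx=1.45,fy=1.45))
E
```

```text
scene [(np.float64(563.0), np.float64(-249.3), [64, 45, 26, 79, 1048]), (np.float64(553.2), np.float64(-366.9), [204, 56, 28, 79, 1096]), (np.float64(462.6), np.float64(-252.3), [67, 171, 27, 78, 964]), (np.float64(452.6), np.float64(-343.4), [176, 180, 28, 82, 1043]), (np.float64(364.3), np.float64(-259.5), [77, 293, 24, 81, 967]), (np.float64(359.8), np.float64(-325.6), [154, 299, 26, 76, 980])]
scene [(np.float64(458.9), np.float64(-386.6), [218, 0, 45, 375, 11826]), (np.float64(560.3), np.float64(-308.7), [77, 48, 142, 78, 4510]), (np.float64(468.2), np.float64(-238.6), [51, 168, 20, 69, 943]), (np.float64(481.7), np.float64(-300.1), [95, 173, 88, 28, 1384]), (np.float64(456.0), np.float64(-356.0), [201, 184, 15, 68, 632]), (np.float64(446.1), np.float64(-297.8), [79, 191, 112, 59, 2037]), (np.float64(421.7), np.float64(-214.2), [23, 222, 16, 93, 574]), (np.float64(368.9), np.float64(-239.1), [45, 292, 33, 69, 1950]), (np.float64(385.3), np.float64(-293.6), [103, 296, 55, 21, 874]), (np.float64(361.8), np.float64(-344.3), [179, 302, 29, 69, 1670]), (np.float64(351.1), np.float64(
[... 539 characters left out ...]
 293, 17, 68, 684]), (np.float64(363.9), np.float64(-329.6), [163, 299, 20, 69, 522])]
side [(np.float64(622.8), np.float64(-392.1), [244, 0, 19, 20, 318]), (np.float64(420.1), np.float64(-379.8), [189, 99, 74, 276, 12317]), (np.float64(540.9), np.float64(-311.9), [99, 100, 111, 25, 1942]), (np.float64(467.9), np.float64(-235.4), [47, 172, 20, 63, 861]), (np.float64(480.5), np.float64(-302.6), [96, 175, 88, 27, 1507]), (np.float64(442.3), np.float64(-299.0), [96, 223, 83, 24, 1400]), (np.float64(369.7), np.float64(-236.4), [42, 292, 33, 68, 1950]), (np.float64(384.2), np.float64(-297.0), [105, 297, 57, 22, 884]), (np.float64(346.8), np.float64(-294.1), [104, 345, 55, 20, 821])]
(375, 526, 3)
```

View pics/rack.png

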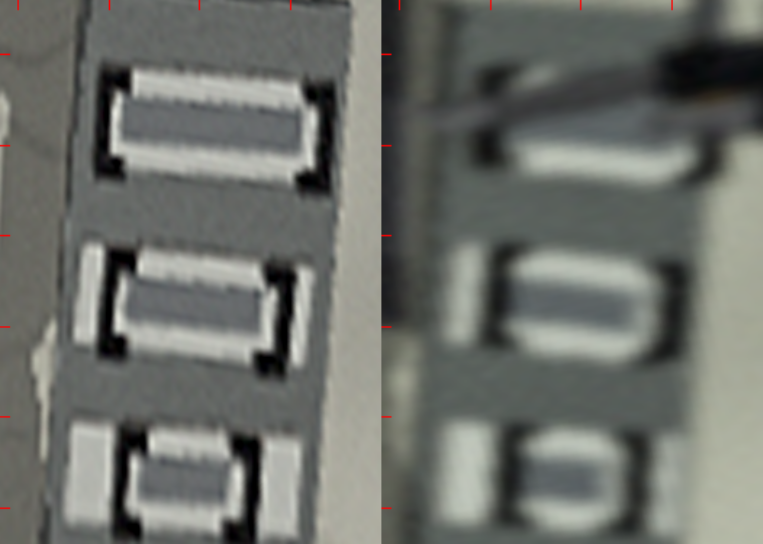

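The rack is turned about -4.7°. From the floor marks, the long slot is at about (559, -306), medium (463, -297) and short (366, -291). I'll move over the long bar and try the wrist camera.

```bash
python3 -m jog '[[0.0315,-0.0195,0,0,100],[0.0315,-0.0195,0,0,100],[0.0315,-0.0195,0,0,100],[0.0315,-0.0195,0,0,100],[0,0,0,0,100]]'
cat >> h.py <<'E'
def st():
    s=r.sense();R=np.array(s['ee_rot']);print('t',round(s['time_s'],2),'pos',np.round(s['tool_pos'],1),'yaw',round(np.degrees(np.arctan2(R[0,0],R[1,0])),2),'F',np.round(s['contact_force'],1),'w',round(s['width']*94,1))
    return s
def to(x,y,z,yaw):
    """tool-axis shifts (m) from measured pose; yaw = turn of tool about down-axis, 0 = tool x along +y"""
    s=st();R=np.array(s['ee_rot']);d=np.array([x,y,z])-s['tool_pos']
    print('shift (present axes)',np.round(R.T@d/1000,4),'turn',round(yaw-np.degrees(np.arctan2(R[0,0],R[1,0])),2))
E
python3 - <<'E'
from h import *
to(497,126.7,64,0)
p,d=r.read_camera('wrist');c=r.camera_params('wrist')
cv2.imwrite('pics/w1.png',p[:,:,::-1]);W=unproj(d.astype(float),c)
m=(W[...,2]>75)&(W[...,2]<100);print(blobs(m,W,300))
E
```

```text
time_s: 0.72
tool_pos: [495.4, 127.6, 204.9]
ee_rot: [[-0.003, 1.0, -0.001], [1.0, 0.003, 0.0], [0.0, -0.001, -1.0]]
contact_force: [0.4, 0.9, -0.6]
width: 0.606
t 0.72 pos [495.4 127.6 204.9] yaw -0.2 F [ 0.4  0.9 -0.6] w 57.0
shift (present axes) [-0.001   0.0018  0.1409] turn 0.2
[([393.9, 299.4, 76.7], 54.6, 9.1, -0.1, 362), ([498.3, 124.9, 85.8], 110.1, 35.6, 89.5, 3622), ([574.7, 125.3, 85.8], 84.8, 36.4, -88.5, 2812), ([660.2, 125.3, 85.8], 60.0, 37.0, 87.3, 2250)]
```

View pics/w1.png

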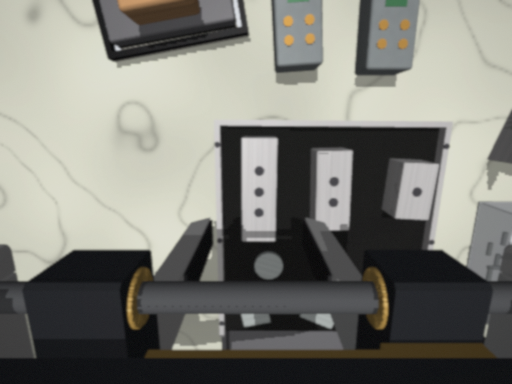

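The wrist view agrees with the other cameras to within 2 mm. I'll grasp the long bar.

```bash
python3 -m jog '[[0,0,0.047,0,105],[0,0,0.047,0,105],[0,0,0.044,0,105],[0,0.0005,0.003,0,105],[0,0,0,0,255],[0,0,0,0,255],[0,0,0,0,255],[0,0,0,0,255]]'
python3 -m jog '[[0,0,-0.03,0,255],[0,0,-0.04,0,255],[0,0,0,0,255]]'
python3 - <<'E'
from h import *
to(559,-306.5,140,4.7)
E
```

```text
time_s: 1.78
tool_pos: [498.6, 125.9, 66.5]
ee_rot: [[-0.0, 1.0, 0.002], [1.0, 0.0, -0.0], [-0.0, 0.002, -1.0]]
contact_force: [-1.4, -0.9, 5.4]
width: 0.382
time_s: 2.15
tool_pos: [500.9, 126.4, 137.9]
ee_rot: [[-0.0, 1.0, 0.009], [1.0, 0.0, 0.001], [0.001, 0.009, -1.0]]
contact_force: [0.6, -0.3, -3.5]
width: 0.381
t 2.15 pos [500.9 126.4 137.9] yaw -0.01 F [ 0.6 -0.3 -3.5] w 35.8
shift (present axes) [-0.4329  0.058  -0.0019] turn 4.71
```

```bash
python3 -m jog '[[-0.03,0.004,0,0,255],[-0.05,0.007,0,0,255],[-0.055,0.007,0,0,255],[-0.055,0.007,0,0,255],[-0.055,0.007,0,0,255],[-0.055,0.007,0,0,255],[-0.055,0.007,0,0,255],[-0.05,0.007,0,0,255],[-0.028,0.005,0,0,255],[0,0,0,4.7,255]]'
python3 -m jog '[[0,0,0.03,0,255],[0,0,0.03,0,255],[0,0,0,0,255],[0,0,0,0,255]]'
python3 - <<'E'
from h import *
to(559,-306.5,40,4.7)
p,d=r.read_camera('scene');c=r.camera_params('scene')
up=3;c['cx']*=up;c['cy']*=up
crop=cv2.resize(p,None,fx=up,fy=up)[450:750,350:650];W=unproj(d.astype(float),r.camera_params('scene'))
q=r.camera_params('wrist');p2,d2=r.read_camera('wrist')
cv2.imwrite('pics/h1.png',np.hstack([cv2.resize(crop,(384,384)),cv2.resize(p2,(512,384))[:,:400]])[:,:,::-1])
E
```

```text
time_s: 3.4
tool_pos: [554.3, -309.1, 131.3]
ee_rot: [[0.087, 0.996, -0.002], [0.996, -0.087, 0.001], [0.001, -0.002, -1.0]]
contact_force: [0.3, 0.5, -2.8]
width: 0.378
time_s: 3.9
tool_pos: [555.4, -306.9, 74.0]
ee_rot: [[0.082, 0.997, -0.0], [0.997, -0.082, 0.0], [0.0, -0.0, -1.0]]
contact_force: [0.4, -0.4, -4.1]
width: 0.382
t 3.9 pos [ 555.4 -306.9   74. ] yaw 4.7 F [ 0.4 -0.4 -4.1] w 35.9
shift (present axes) [0.0007 0.0035 0.034 ] turn 0.0
```

View pics/h1.png

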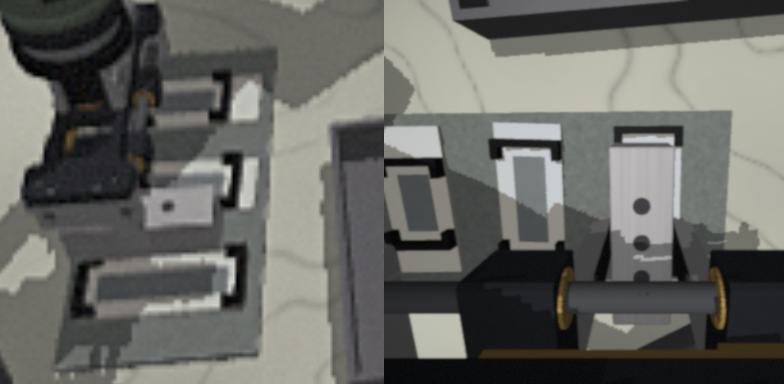

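The bar looks about 3 mm to -x of its slot. I'll ray-cast the far slot wall and the medium slot's mark in this wrist view.

```bash
cat >> h.py <<'E'
def ray(c,u,v,z,h=384):
    f=h/2/np.tan(np.radians(c['vertical_fov']/2));T=np.linalg.inv(np.array(c['world_to_cam']))
    d=T[:3,:3]@np.array([(u-c['cx'])/f,-(v-c['cy'])/f,-1]);o=T[:3,3]
    return np.round((o+d*(z-o[2])/d[2])[:2],1)
E
python3 - <<'E'
from h import *
st();c=r.camera_params('wrist');p,d=r.read_camera('wrist')
g=p.max(2).astype(int)
for z,pts in ((20,[(230,133),(299,133),(264.5,126),(264.5,144)]),(96,[(227,147),(289,147)]),(10,[(130,157),(162,157),(139,241),(170,241)])):
    for q in pts: print(z,q,ray(c,*q,z))
W=unproj(d.astype(float),c);m=(W[...,2]>84)&(W[...,2]<105)&(W[...,1]>-300);print(blobs(m,W,200))
row=g[133,215:315];print(row.tolist())
E
```

```text
t 4.0 pos [ 556.6 -307.7   75.8] yaw 4.69 F [-0.1 -0.8 -3.4] w 36.0
20 (230, 133) [ 540.6 -246.4]
20 (299, 133) [ 593.9 -250.8]
20 (264.5, 126) [ 567.6 -243.3]
20 (264.5, 144) [ 566.6 -256.9]
96 (227, 147) [ 545.1 -251.3]
96 (289, 147) [ 577.8 -254. ]
10 (130, 157) [ 455.9 -259.1]
10 (162, 157) [ 482.  -261.2]
10 (139, 241) [ 450.2 -332.7]
10 (170, 241) [ 477.4 -335. ]
[([553.4, -276.3, 94.8], 49.2, 47.8, 85.2, 5837)]
[119, 118, 118, 119, 119, 119, 117, 119, 119, 120, 122, 121, 118, 104, 79, 52, 41, 39, 39, 37, 39, 45, 66, 84, 93, 94, 93, 95, 94, 94, 94, 94, 93, 94, 94, 93, 95, 92, 94, 94, 93, 93, 94, 93, 94, 94, 94, 94, 92, 93, 94, 97, 101, 102, 104, 105, 105, 103, 101, 103, 102, 102, 102, 102, 103, 102, 102, 102, 101, 101, 101, 101, 100, 97, 82, 54, 36, 32, 35, 34, 33, 36, 50, 81, 107, 117, 118, 119, 121, 120, 121, 120, 119, 119, 116, 117, 119, 118, 120, 120]
```

```bash
python3 -m jog '[[0.0005,0.004,0.014,0,255],[0,0,0.014,0,255],[0,0,0,0,255],[0,0,0,0,255]]'
python3 - <<'E'
from h import *
st();c=r.camera_params('wrist');p,d=r.read_camera('wrist')
cv2.imwrite('pics/h2.png',cv2.resize(p[60:300,130:410],None,fx=2.5,fy=2.5,interpolation=cv2.INTER_CUBIC)[:,:,::-1])
E
```

```text
time_s: 4.55
tool_pos: [559.3, -306.7, 46.0]
ee_rot: [[0.082, 0.997, -0.001], [0.997, -0.082, 0.0], [0.0, -0.001, -1.0]]
contact_force: [0.3, -0.4, -3.1]
width: 0.381
t 4.55 pos [ 559.3 -306.7   46. ] yaw 4.7 F [ 0.3 -0.4 -3.1] w 35.9
```

View pics/h2.png

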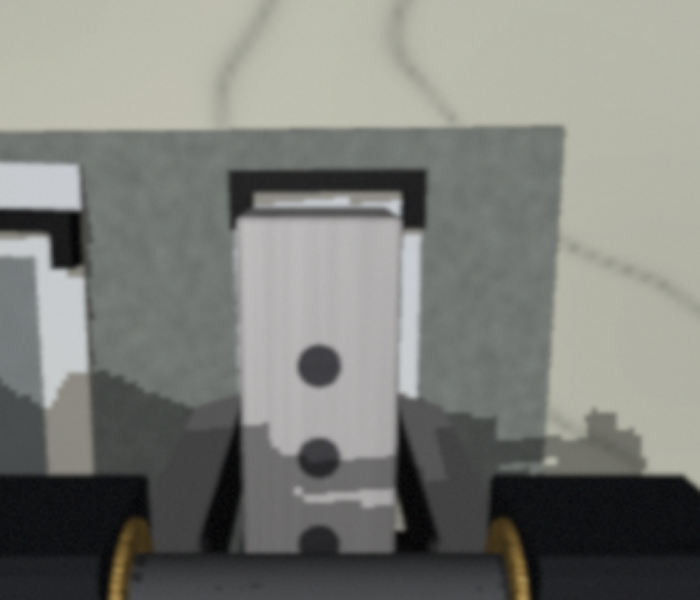

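```bash
python3 - <<'E'
from h import *
c=r.camera_params('wrist')
print(c['cx'],ray(c,261.2,136,20),ray(c,261.2,128.4,20),'bar bottom',ray(c,258,144,32),'bar top',ray(c,257.2,146,68))
E
python3 -m jog '[[0.000,0.002,0.012,0,255],[0,0,0.004,0,255],[0,0,0,0,255]]'
```

```text
257.23232118623577 [ 567.2 -248.5] [ 567.6 -243.5] bar bottom [ 564.7 -252.8] bar top [ 564.3 -251.3]
time_s: 4.97
tool_pos: [560.9, -306.5, 29.5]
ee_rot: [[0.082, 0.997, -0.002], [0.997, -0.082, 0.001], [0.001, -0.002, -1.0]]
contact_force: [1.0, 0.7, -3.2]
width: 0.382
```

It's inside the pocket with no contact. Lower, release, retreat, then go to the medium bar.

```bash
python3 -m jog '[[0,0,0.004,0,255],[0,0,0.0015,0,255],[0,0,0,0,255]]'; python3 -m jog '[[0,0,0,0,110],[0,0,0,0,110],[0,0,0,0,110],[0,0,-0.03,0,110],[0,0,-0.06,0,110],[0,0,-0.05,-4.7,110],[0,0,0,0,110]]'
python3 - <<'E'
from h import *
to(574.5,126.5,165,0)
p,d=r.read_camera('side');c=r.camera_params('side');W=unproj(d.astype(float),c)
m=(W[...,2]>35)&(W[...,2]<60)&(W[...,1]<-200)&(W[...,0]>330)&(W[...,1]>-380)&(W[...,0]<600);print('rack',blobs(m,W,40))
m=(W[...,2]>70)&(W[...,2]<100)&(W[...,1]>0)&(W[...,0]>330)&(W[...,1]<220)&(W[...,0]<700);print('bars',blobs(m,W,40))
E
```

```text
time_s: 5.35
tool_pos: [562.0, -307.4, 26.5]
ee_rot: [[0.082, 0.997, 0.001], [0.997, -0.082, -0.001], [-0.001, 0.001, -1.0]]
contact_force: [-2.0, 1.8, 5.0]
width: 0.379
time_s: 6.22
tool_pos: [565.0, -309.4, 171.4]
ee_rot: [[-0.0, 1.0, 0.01], [1.0, 0.0, -0.007], [-0.007, 0.01, -1.0]]
contact_force: [1.2, -0.4, -0.4]
width: 0.565
t 6.22 pos [ 565.  -309.4  171.4] yaw -0.01 F [ 1.2 -0.4 -0.4] w 53.1
shift (present axes) [0.436  0.0096 0.0034] turn 0.01
rack [([561.9, -305.0, 43.8], 116.1, 36.1, 84.7, 159)]
bars [([659.2, 127.4, 83.9], 64.9, 35.9, 87.7, 190), ([573.2, 128.5, 84.2], 87.8, 36.5, -89.1, 264)]
```

```bash
python3 -m jog '[[0.03,0.001,0,0,110],[0.05,0.001,0,0,110],[0.057,0.001,0,0,110],[0.057,0.001,0,0,110],[0.057,0.001,0,0,110],[0.057,0.001,0,0,110],[0.057,0.001,0,0,110],[0.046,0.001,0,0,110],[0.025,0.001,0,-2,110],[0,0,0,0,110]]'
python3 - <<'E'
from h import *
to(574.2,126.7,64.5,-2)
E
```

```text
time_s: 7.52
tool_pos: [568.8, 130.4, 162.5]
ee_rot: [[-0.037, 0.999, -0.004], [0.999, 0.037, -0.0], [-0.0, -0.004, -1.0]]
contact_force: [-0.2, -0.7, 0.4]
width: 0.568
t 7.53 pos [568.8 130.4 162.5] yaw -2.15 F [-0.2 -0.7  0.4] w 53.3
shift (present axes) [-0.0039  0.0057  0.098 ] turn 0.15
```

```bash
python3 -m jog '[[-0.002,0.003,0.035,0,110],[-0.001,0.001,0.035,0,110],[0,0,0.02,0,110],[0,0,0,0,110]]'
python3 - <<'E'
from h import *
to(574.2,126.7,64.5,-2)
E
```

```text
time_s: 8.02
tool_pos: [571.8, 124.4, 71.6]
ee_rot: [[-0.033, 0.999, -0.007], [0.999, 0.033, -0.001], [-0.001, -0.007, -1.0]]
contact_force: [-0.1, 0.3, 0.2]
width: 0.565
t 8.03 pos [571.8 124.4  71.6] yaw -1.87 F [-0.1  0.3  0.2] w 53.1
shift (present axes) [0.0023 0.0025 0.0071] turn -0.13
```

```bash
python3 -m jog '[[0.0015,0.002,0.007,0,110],[0,0,0,0,110],[0,0,0,0,255],[0,0,0,0,255],[0,0,0,0,255],[0,0,0,0,255]]'
python3 - <<'E'
from h import *
to(574.2,126.7,64.5,-2)
E
python3 -m jog '[[0,0,-0.035,0,255],[0,0,-0.035,0,255],[0,0,0,0,255],[0,0,0,0,255]]'
python3 - <<'E'
from h import *
to(465.5,-298,85,4.7)
E
```

```text
time_s: 8.78
tool_pos: [576.0, 127.7, 68.4]
ee_rot: [[-0.035, 0.999, -0.001], [0.999, 0.035, -0.0], [-0.0, -0.001, -1.0]]
contact_force: [-5.3, -0.7, 5.9]
width: 0.379
t 8.78 pos [576.  127.7  68.4] yaw -2.01 F [-5.3 -0.7  5.9] w 35.6
shift (present axes) [-0.001  -0.0018  0.0039] turn 0.01
time_s: 9.28
tool_pos: [575.5, 127.6, 136.0]
ee_rot: [[-0.035, 0.999, -0.002], [0.999, 0.035, -0.0], [-0.0, -0.002, -1.0]]
contact_force: [0.3, -0.3, -2.9]
width: 0.379
t 9.28 pos [575.5 127.6 136. ] yaw -2.0 F [ 0.3 -0.3 -2.9] w 35.6
shift (present axes) [-0.4215 -0.1247  0.0514] turn 6.7
```

```bash
python3 -m jog '[[0,0,0,6.7,255],[-0.034,-0.006,0,0,255],[-0.055,-0.009,0,0,255],[-0.058,-0.01,0,0,255],[-0.058,-0.01,0,0,255],[-0.058,-0.01,0,0,255],[-0.058,-0.01,0,0,255],[-0.055,-0.01,0,0,255],[-0.037,-0.007,0,0,255],[-0.02,-0.003,0,0,255]]'
python3 -m jog '[[0,0,0.03,0,255],[0,0,0.03,0,255],[0,0,0.022,0,255],[0,0,0,0,255],[0,0,0,0,255]]'
python3 - <<'E'
from h import *
to(465.5,-297,50,4.7);c=r.camera_params('wrist');p,d=r.read_camera('wrist')
cv2.imwrite('pics/h3.png',cv2.resize(p[60:300,130:410],None,fx=2.5,fy=2.5,interpolation=cv2.INTER_CUBIC)[:,:,::-1])
E
```

```text
time_s: 10.52
tool_pos: [464.5, -298.5, 135.5]
ee_rot: [[0.084, 0.996, -0.003], [0.996, -0.084, 0.003], [0.003, -0.003, -1.0]]
contact_force: [1.1, 0.5, -3.7]
width: 0.38
time_s: 11.15
tool_pos: [466.8, -297.3, 56.1]
ee_rot: [[0.081, 0.997, 0.0], [0.997, -0.081, 0.0], [0.0, 0.0, -1.0]]
contact_force: [-0.8, -0.5, -2.4]
width: 0.381
t 11.15 pos [ 466.8 -297.3   56.1] yaw 4.66 F [-0.8 -0.5 -2.4] w 35.9
shift (present axes) [ 0.0002 -0.0013  0.0061] turn 0.04
```

View pics/h3.png

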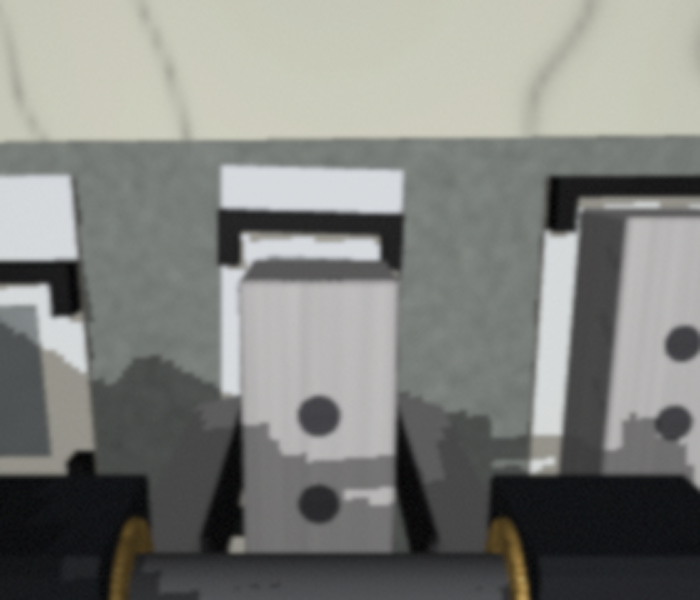

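```bash
python3 - <<'E'
from h import *
c=r.camera_params('wrist')
print(ray(c,254.4,60+233/2.5,20),ray(c,254.4,60+211/2.5,20),'bar bottom',ray(c,257.4,60+262/2.5,39),'bar top',ray(c,257.4,60+279/2.5,75))
E
python3 -m jog '[[0,-0.0022,0.014,0,255],[0,0,0.008,0,255],[0,0,0,0,255]]'
```

```text
[ 469.  -251.6] [ 469.6 -245.4] bar bottom [ 470.7 -257.6] bar top [ 470.7 -256.3]
time_s: 11.58
tool_pos: [463.2, -296.8, 32.8]
ee_rot: [[0.082, 0.997, -0.002], [0.997, -0.082, 0.002], [0.002, -0.002, -1.0]]
contact_force: [0.5, -0.0, -3.0]
width: 0.382
```

```bash
python3 -m jog '[[0.002,0,0,0,255],[0,0,0.004,0,255],[0,0,0.002,0,255],[0,0,0,0,255]]'; python3 -m jog '[[0,0,0,0,110],[0,0,0,0,110],[0,0,0,0,110],[0,0,-0.03,0,110],[0,0,-0.06,0,110],[0,0,-0.05,0,110],[0,0,0,0,110]]'
python3 - <<'E'
from h import *
to(659.8,126.7,165,2.5)
p,d=r.read_camera('side');c=r.camera_params('side');W=unproj(d.astype(float),c)
m=(W[...,2]>35)&(W[...,2]<60)&(W[...,1]<-200)&(W[...,0]>330)&(W[...,1]>-380)&(W[...,0]<600);print('rack',blobs(m,W,40))
m=(W[...,2]>70)&(W[...,2]<100)&(W[...,1]>0)&(W[...,0]>330)&(W[...,1]<220)&(W[...,0]<700);print('bars',blobs(m,W,40))
E
```

```text
time_s: 12.08
tool_pos: [464.4, -295.6, 28.5]
ee_rot: [[0.082, 0.997, 0.0], [0.997, -0.082, -0.0], [-0.0, 0.0, -1.0]]
contact_force: [-1.3, 1.5, 1.5]
width: 0.379
time_s: 12.95
tool_pos: [467.5, -298.2, 173.7]
ee_rot: [[0.082, 0.997, 0.009], [0.997, -0.082, -0.008], [-0.007, 0.009, -1.0]]
contact_force: [-0.2, -0.3, -0.8]
width: 0.569
t 12.95 pos [ 467.5 -298.2  173.7] yaw 4.7 F [-0.2 -0.3 -0.8] w 53.5
shift (present axes) [0.4393 0.1568 0.0071] turn -2.2
rack [([562.1, -302.9, 43.9], 111.8, 35.9, 85.3, 155), ([464.9, -293.0, 43.8], 89.0, 36.5, 85.6, 131)]
bars [([659.5, 128.5, 83.6], 63.1, 36.9, 88.0, 192)]
```

```bash
python3 -m jog '[[0,0,0,-2.2,110],[0.034,0.014,0,0,110],[0.055,0.023,0,0,110],[0.057,0.023,0,0,110],[0.057,0.023,0,0,110],[0.057,0.023,0,0,110],[0.057,0.023,0,0,110],[0.055,0.023,0,0,110],[0.039,0.016,0,0,110],[0.02,0.009,0,0,110]]'
python3 -m jog '[[0,0,0.035,0,110],[0,0,0.04,0,110],[0,0,0.018,0,110],[0,0,0,0,110],[0,0,0,0,110]]'
python3 - <<'E'
from h import *
to(659.8,126.7,66,2.5)
E
```

```text
time_s: 14.25
tool_pos: [658.8, 129.8, 164.7]
ee_rot: [[0.041, 0.999, -0.005], [0.999, -0.041, -0.0], [-0.0, -0.005, -1.0]]
contact_force: [0.3, -0.3, 1.0]
width: 0.565
time_s: 14.88
tool_pos: [661.1, 127.3, 76.3]
ee_rot: [[0.044, 0.999, 0.002], [0.999, -0.044, 0.0], [0.0, 0.002, -1.0]]
contact_force: [-0.9, 0.0, 0.5]
width: 0.573
t 14.88 pos [661.1 127.3  76.3] yaw 2.51 F [-0.9  0.   0.5] w 53.9
shift (present axes) [-0.0006 -0.0013  0.0103] turn -0.01
```

```bash
python3 -m jog '[[0,-0.001,0.008,0,110],[0,0,0,0,110],[0,0,0,0,255],[0,0,0,0,255],[0,0,0,0,255],[0,0,0,0,255]]'
python3 -m jog '[[0,0,-0.035,0,255],[0,0,-0.035,0,255],[0,0,0,0,255],[0,0,0,0,255]]'
python3 - <<'E'
from h import *
to(368,-291.5,135,4.7)
E
```

```text
time_s: 15.62
tool_pos: [659.2, 127.4, 67.3]
ee_rot: [[0.044, 0.999, 0.001], [0.999, -0.044, 0.0], [0.0, 0.001, -1.0]]
contact_force: [-0.3, -0.4, 1.3]
width: 0.383
time_s: 16.12
tool_pos: [657.7, 127.3, 135.0]
ee_rot: [[0.044, 0.999, -0.003], [0.999, -0.044, -0.0], [-0.0, -0.003, -1.0]]
contact_force: [0.1, -0.0, -2.3]
width: 0.378
t 16.12 pos [657.7 127.3 135. ] yaw 2.5 F [ 0.1 -0.  -2.3] w 35.5
shift (present axes) [-0.431  -0.2711  0.0009] turn 2.2
```

```bash
python3 -m jog '[[0,0,0,2.2,255],[-0.03,-0.017,0,0,255],[-0.052,-0.03,0,0,255],[-0.054,-0.0315,0,0,255],[-0.054,-0.0315,0,0,255],[-0.054,-0.0315,0,0,255],[-0.054,-0.0315,0,0,255],[-0.054,-0.0315,0,0,255],[-0.052,-0.03,0,0,255],[-0.037,-0.021,0,0,255]]'
python3 -m jog '[[0,0,0.03,0,255],[0,0,0.03,0,255],[0,0,0.022,0,255],[0,0,0,0,255],[0,0,0,0,255]]'
python3 - <<'E'
from h import *
to(368,-291.5,50,4.7);c=r.camera_params('wrist');p,d=r.read_camera('wrist');print(c['cx'])
cv2.imwrite('pics/h4.png',cv2.resize(p[60:300,130:410],None,fx=2.5,fy=2.5,interpolation=cv2.INTER_CUBIC)[:,:,::-1])
E
```

```text
time_s: 17.38
tool_pos: [365.3, -291.5, 134.7]
ee_rot: [[0.084, 0.996, -0.003], [0.996, -0.084, 0.003], [0.003, -0.003, -1.0]]
contact_force: [0.2, 0.1, -2.6]
width: 0.383
time_s: 18.0
tool_pos: [368.0, -290.8, 54.7]
ee_rot: [[0.082, 0.997, -0.001], [0.997, -0.082, 0.001], [0.001, -0.001, -1.0]]
contact_force: [-0.2, -0.9, -2.1]
width: 0.381
t 18.0 pos [ 368.  -290.8   54.7] yaw 4.7 F [-0.2 -0.9 -2.1] w 35.9
shift (present axes) [-0.0007  0.      0.0047] turn 0.0
257.23232118623577
```

View pics/h4.png

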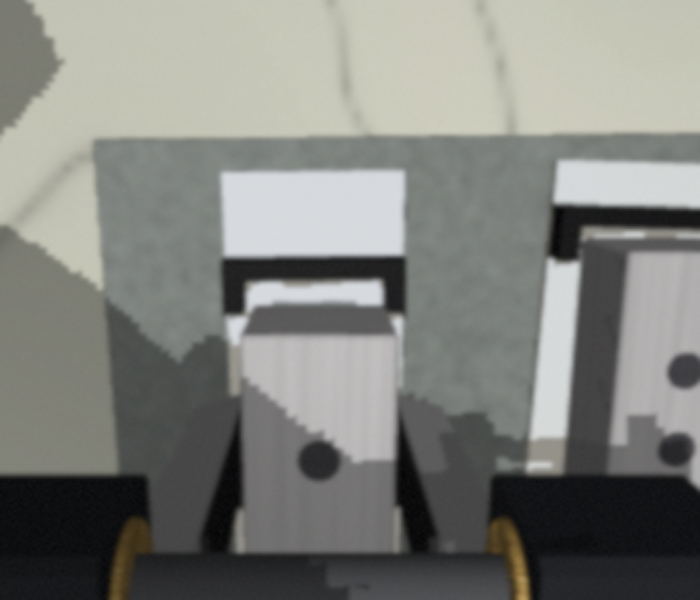

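```bash
python3 - <<'E'
from h import *
c=r.camera_params('wrist')
print(ray(c,255.6,60+281/2.5,20),ray(c,255.6,60+258/2.5,20),'bar bottom',ray(c,257.4,60+307/2.5,37),'bar top',ray(c,257.4,60+335/2.5,73))
E
python3 -m jog '[[0.001,-0.0014,0.014,0,255],[0,0,0.004,0,255],[0,0,0,0,255]]'
```

```text
[ 370.  -258.9] [ 370.6 -252.2] bar bottom [ 371.  -263.3] bar top [ 371.  -262.4]
time_s: 18.42
tool_pos: [366.5, -289.6, 36.5]
ee_rot: [[0.082, 0.997, -0.001], [0.997, -0.082, 0.001], [0.001, -0.001, -1.0]]
contact_force: [-0.3, 0.7, -1.9]
width: 0.381
```

```bash
python3 -m jog '[[0,0,0.005,0,255],[0,0,0.003,0,255],[0,0,0.002,0,255],[0,0,0,0,255]]'; python3 -m jog '[[0,0,0,0,110],[0,0,0,0,110],[0,0,0,0,110],[0,0,-0.03,0,110],[0,0,-0.06,0,60],[0,0,-0.05,0,0],[0,0,0,0,0]]'
python3 - <<'E'
from h import *
st()
p,d=r.read_camera('side');c=r.camera_params('side');W=unproj(d.astype(float),c)
m=(W[...,2]>35)&(W[...,2]<60)&(W[...,1]<-200)&(W[...,0]>330)&(W[...,1]>-380)&(W[...,0]<600);print('rack',blobs(m,W,40))
m=(W[...,2]>52.5)&(W[...,2]<62)&(W[...,1]>-63)&(W[...,0]>458)&(W[...,1]<192)&(W[...,0]<690);print('chips',blobs(m,W,15))
for n in('scene','side'):
    p,d=r.read_camera(n);c=r.camera_params(n);W=unproj(d.astype(float),c)
    hsv=cv2.cvtColor(p,cv2.COLOR_RGB2HSV)
    m=(p.min(2)>95)&(abs(W[...,2]-56)<5)&(W[...,1]>-63)&(W[...,0]>458)&(W[...,1]<192)&(W[...,0]<690);print(n,'chips',blobs(m,W,15))
    m=(W[...,2]>64)&(W[...,2]<90)&(W[...,1]>260)&(W[...,0]<460)&(W[...,1]<380)&(W[...,0]>340);print('handle',blobs(m,W,30))
    m=(W[...,2]>27)&(W[...,2]<36)&(W[...,1]>200)&(W[...,0]<480)&(W[...,1]<420)&(W[...,0]>320);print('blade',blobs(m,W,30))
    m=(W[...,2]>54)&(W[...,2]<66)&(W[...,1]>190)&(W[...,1]<215)&(W[...,0]<720)&(W[...,0]>430);print('backfence',blobs(m,W,30))
E
```

```text
time_s: 18.92
tool_pos: [366.9, -290.0, 27.2]
ee_rot: [[0.082, 0.997, -0.0], [0.997, -0.082, 0.0], [0.0, -0.0, -1.0]]
contact_force: [-0.8, 1.3, 1.8]
width: 0.382
time_s: 19.8
tool_pos: [369.6, -293.0, 172.0]
ee_rot: [[0.082, 0.997, 0.007], [0.997, -0.082, -0.008], [-0.008, 0.008, -1.0]]
contact_force: [0.3, -0.1, 0.3]
width: 0.853
t 19.8 pos [ 369.6 -293.   172. ] yaw 4.69 F [ 0.3 -0.1  0.3] w 80.2
rack [([561.6, -303.9, 43.9], 117.4, 36.4, 85.5, 159), ([464.1, -294.5, 44.3], 90.6, 36.3, 85.4, 131), ([367.2, -290.7, 44.0], 70.0, 36.1, 85.6, 99)]
chips [([573.7, -36.5, 54.6], 45.7, 29.3, -23.5, 63), ([490.5, -36.8, 54.9], 32.8, 30.0, 11.7, 51), ([658.7, 22.7, 54.7], 34.7, 33.3, 3.3, 57), ([509.6, 27.3, 54.7], 32.4, 30.2, -63.1, 51)]
scene chips [([494.0, -38.7, 57.9], 34.3, 29.0, 12.1, 79), ([509.8, 26.3, 57.5], 32.8, 30.6, -10.4, 77), ([575.0, -38.1, 57.9], 46.0, 25.7, -25.0, 102), ([658.3, 19.6, 57.5], 36.1, 29.1, 4.1, 108)]
handle [([399.5, 314.2, 78.7], 70.0, 28.4, 10.7, 169)]
blade [([399.6, 313.6, 33.2], 140.6, 48.3, 10.7, 233)]
backfence [([575.3, 195.1, 62.6], 253.5, 8.9, -0.3, 203)]
side chips [([574.8, -37.1, 54.5], 43.6, 26.4, -14.8, 55), ([492.7, -38.3, 54.6], 33.1, 29.3, -79.0, 54), ([658.6, 20.7, 54.6], 32.0, 31.4, 8.9, 52), ([507.8, 29.3, 54.8], 30.7, 28.3, -76.0, 49)]
handle [([399.0, 316.5, 76.0], 68.6, 26.3, 10.2, 236)]
blade [([398.2, 316.9, 30.8], 139.7, 45.1, 9.5, 421)]
backfence [([575.7, 196.2, 59.8], 252.8, 10.5, -0.0, 224)]
```

All bars are seated, with tops at z≈44 and every centre on its slot. I count 4 chips. Next I go to the scraper at about (399, 315), long axis at 10.3°.

```bash
python3 -m jog '[[0.03,-0.001,0,0,0],[0.055,-0.002,0,0,0],[0.057,-0.002,0,0,0],[0.057,-0.002,0,0,0],[0.057,-0.002,0,0,0],[0.057,-0.002,0,0,0],[0.057,-0.002,0,0,0],[0.057,-0.002,0,0,0],[0.057,-0.002,0,0,0],[0.057,-0.001,0,0,0]]'
python3 -m jog '[[0.043,0,0,0,0],[0.022,0,0,0,0],[0,0,0,10,0],[0,0,0,10,0],[0,0,0,10,0],[0,0,0,10,0],[0,0,0,10,0],[0,0,0,10,0],[0,0,0,10,0],[0,0,0,5,0]]'
python3 -m jog '[[0,0,0.03,0,0],[0,0,0,0,0],[0,0,0,0,0]]'
python3 - <<'E'
from h import *
to(399,315.3,41,79.7)
c=r.camera_params('wrist');p,d=r.read_camera('wrist');W=unproj(d.astype(float),c)
m=(W[...,2]>64)&(W[...,2]<90)&(W[...,1]>260)&(W[...,0]<460)&(W[...,1]<380)&(W[...,0]>340);print('handle',blobs(m,W,30))
m=(W[...,2]>27)&(W[...,2]<36)&(W[...,1]>200)&(W[...,0]<500)&(W[...,1]<420)&(W[...,0]>320);print('blade',blobs(m,W,30))
for k in('scene','side'):
    p,d=r.read_camera(k);cv2.imwrite(f'pics/{k}_dock.png',p[:,:,::-1])
E
```

```text
time_s: 21.2
tool_pos: [391.5, 252.0, 164.6]
ee_rot: [[0.081, 0.997, -0.004], [0.997, -0.082, -0.002], [-0.002, -0.004, -1.0]]
contact_force: [1.8, -0.9, 0.1]
width: 1.002
time_s: 22.45
tool_pos: [397.0, 314.5, 164.2]
ee_rot: [[0.984, 0.175, -0.005], [0.175, -0.984, -0.003], [-0.005, 0.002, -1.0]]
contact_force: [-0.5, 0.2, -0.4]
width: 1.001
time_s: 22.82
tool_pos: [398.1, 315.1, 136.2]
ee_rot: [[0.984, 0.179, -0.002], [0.179, -0.984, -0.001], [-0.002, 0.001, -1.0]]
contact_force: [0.7, 0.2, 1.0]
width: 1.002
t 22.82 pos [398.1 315.1 136.2] yaw 79.7 F [0.7 0.2 1. ] w 94.2
shift (present axes) [ 0.0011 -0.0001  0.0952] turn -0.0
handle [([398.8, 313.6, 77.3], 69.3, 25.7, 9.8, 2459)]
blade [([398.4, 313.6, 31.4], 139.6, 45.9, 9.8, 3807)]
```

```bash
python3 -m jog '[[0.0005,0,0.035,0.3,0],[0,0,0.04,0,0],[0,0,0.02,0,0],[0,0,0,0,0],[0,0,0,0,255],[0,0,0,0,255],[0,0,0,0,255],[0,0,0,0,255],[0,0,0,0,255],[0,0,0,0,255]]'
python3 -m jog '[[0,0,0,0,255],[0,0,0,0,255]]'
python3 - <<'E'
from h import *
st()
E
```

```text
time_s: 24.22
tool_pos: [399.1, 315.5, 41.9]
ee_rot: [[0.985, 0.174, -0.0], [0.174, -0.985, -0.0], [-0.0, 0.0, -1.0]]
contact_force: [0.1, -1.1, 0.4]
width: 0.399
time_s: 24.48
tool_pos: [399.1, 315.2, 41.9]
ee_rot: [[0.985, 0.174, -0.0], [0.174, -0.985, -0.001], [-0.0, 0.001, -1.0]]
contact_force: [0.2, -1.0, 0.3]
width: 0.273
t 24.48 pos [399.1 315.2  41.9] yaw 79.99 F [ 0.2 -1.   0.3] w 25.7
```

```bash
python3 -m jog '[[0,0,-0.02,0,255],[0,0,-0.04,0,255],[0,0,-0.035,0,255],[0,0,0,10,255],[0.026,0.045,0,0,255],[0.03,0.05,0,0,255],[0.03,0.05,0,0,255],[0.027,0.045,0,0,255],[0.018,0.033,0,0,255],[0,0,0,0,255]]'
python3 -m jog '[[0,0,0,0,255],[0,0,0,0,255]]'
python3 - <<'E'
from h import *
to(530,92,86,90)
p,d=r.read_camera('scene');c=r.camera_params('scene');W=unproj(d.astype(float),c)
m=(p.min(2)>95)&(abs(W[...,2]-56)<5)&(W[...,1]>-63)&(W[...,0]>458)&(W[...,1]<192)&(W[...,0]<690);print('chips',blobs(m,W,15))
cv2.imwrite('pics/s3.png',cv2.resize(p[150:300,150:400],(800,480))[:,:,::-1])
E
```

```text
time_s: 25.72
tool_pos: [530.8, 90.1, 136.2]
ee_rot: [[1.0, -0.004, -0.001], [-0.004, -1.0, -0.0], [-0.001, 0.0, -1.0]]
contact_force: [-1.1, 0.5, -3.0]
width: 0.272
time_s: 25.98
tool_pos: [529.1, 93.6, 136.4]
ee_rot: [[1.0, 0.002, -0.001], [0.002, -1.0, 0.0], [-0.001, -0.0, -1.0]]
contact_force: [-0.4, 0.5, -3.4]
width: 0.275
t 25.98 pos [529.1  93.6 136.4] yaw 89.91 F [-0.4  0.5 -3.4] w 25.8
shift (present axes) [0.0009 0.0016 0.0504] turn 0.09
chips [([493.5, -38.1, 57.4], 35.4, 29.7, 11.9, 80), ([505.0, 33.3, 57.6], 22.1, 18.3, -9.8, 34), ([658.5, 19.6, 57.6], 37.4, 29.1, 1.9, 109)]
```

View pics/s3.png

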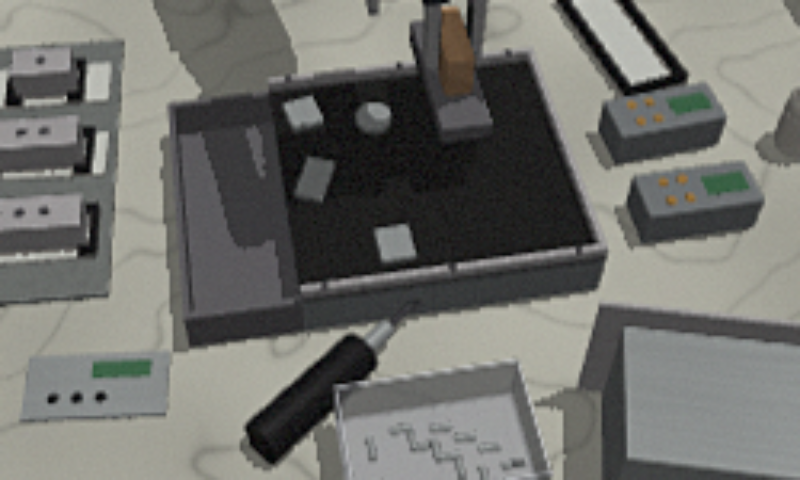

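The scraper is held square and the 4 chips haven't moved. I'll set it down at the back of the left half.

```bash
python3 -m jog '[[0.001,0,0.03,0,255],[0,0,0.017,0,255],[0,0,0.003,0,255],[0,0,0.002,0,255],[0,0,0,0,255]]'
```

```text
time_s: 26.65
tool_pos: [531.4, 92.7, 85.9]
ee_rot: [[1.0, 0.0, 0.001], [0.0, -1.0, 0.0], [0.001, -0.0, -1.0]]
contact_force: [-1.5, 0.4, 1.0]
width: 0.275
```

```bash
python3 -m jog '[[0,0,0.0015,0,255],[0,0.01,0,0,255],[0,0.017,0,0,255],[0,0.018,0,0,255],[0,0.018,0,0,255],[0,0.018,0,0,255],[0,0.018,0,0,255],[0,0.018,0,0,255],[0,0.016,0,0,255],[0,0.009,0,0,255]]'
python3 -m jog '[[0,0.008,0,0,255],[0,0,0,0,255],[0,0,0,0,255]]'
python3 - <<'E'
from h import *
st()
p,d=r.read_camera('scene');c=r.camera_params('scene');W=unproj(d.astype(float),c)
m=(p.min(2)>95)&(abs(W[...,2]-56)<5)&(W[...,1]>-63)&(W[...,0]>458)&(W[...,1]<192)&(W[...,0]<690);print('chips',blobs(m,W,15))
cv2.imwrite('pics/s4.png',cv2.resize(p[150:300,150:400],(800,480))[:,:,::-1])
E
```

```text
time_s: 27.9
tool_pos: [533.5, -49.8, 85.8]
ee_rot: [[1.0, -0.002, 0.005], [-0.002, -1.0, 0.001], [0.005, -0.001, -1.0]]
contact_force: [-0.4, 5.3, 7.4]
width: 0.266
time_s: 28.28
tool_pos: [533.5, -58.4, 85.8]
ee_rot: [[1.0, -0.001, 0.005], [-0.001, -1.0, -0.001], [0.005, 0.001, -1.0]]
contact_force: [-0.6, 2.9, 6.4]
width: 0.276
t 28.27 pos [533.5 -58.4  85.8] yaw 90.05 F [-0.6  2.9  6.4] w 25.9
chips [([658.8, 19.8, 57.5], 34.4, 29.4, 1.8, 110)]
```

View pics/s4.png

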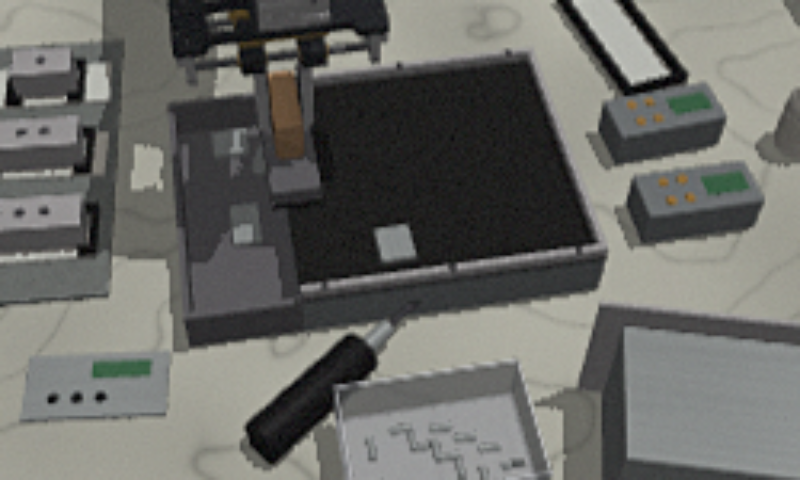

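```bash
python3 -m jog '[[0,0,-0.02,0,255],[0,0,-0.025,0,255],[0.02,-0.035,0,0,255],[0.028,-0.045,0,0,255],[0.025,-0.045,0,0,255],[0.0145,-0.025,0,0,255],[0,0,0,0,255],[0,0,0.025,0,255],[0,0,0.017,0,255],[0,0,0.002,0,255]]'
python3 -m jog '[[0,0,0.001,0,255],[0,0,0,0,255]]'
```

```text
time_s: 29.58
tool_pos: [618.0, 91.2, 84.4]
ee_rot: [[1.0, -0.001, -0.001], [-0.001, -1.0, -0.001], [-0.001, 0.001, -1.0]]
contact_force: [-4.4, -0.4, 6.3]
width: 0.28
time_s: 29.82
tool_pos: [618.2, 91.2, 84.4]
ee_rot: [[1.0, -0.001, -0.001], [-0.001, -1.0, -0.001], [-0.001, 0.001, -1.0]]
contact_force: [-4.2, -2.3, 5.7]
width: 0.279
```

```bash
python3 -m jog '[[0,0.01,0,0,255],[0,0.017,0,0,255],[0,0.018,0,0,255],[0,0.018,0,0,255],[0,0.018,0,0,255],[0,0.018,0,0,255],[0,0.018,0,0,255],[0,0.016,0,0,255],[0,0.01,0,0,255],[0,0.006,0,0,255]]'
python3 -m jog '[[0,0.002,0,0,255],[0,0,0,0,255],[0,0,-0.03,0,255],[0,0,-0.03,0,255],[0,-0.04,0,0,255],[0,-0.055,0,0,255],[0,-0.05,0,0,255],[0,-0.02,0,0,255],[0,0,0,0,255]]'
python3 - <<'E'
from h import *
to(399.1,315.2,140,80)
for n in('scene','side'):
    p,d=r.read_camera(n);c=r.camera_params(n);W=unproj(d.astype(float),c)
    m=(p.min(2)>95)&(abs(W[...,2]-56)<7)&(W[...,1]>-68)&(W[...,0]>458)&(W[...,1]<192)&(W[...,0]<690);print(n,'chips',blobs(m,W,8))
    if n=='scene':cv2.imwrite('pics/s5.png',cv2.resize(p[150:300,150:400],(800,480))[:,:,::-1])
E
```

```text
time_s: 31.08
tool_pos: [619.2, -57.7, 84.4]
ee_rot: [[1.0, -0.002, 0.002], [-0.002, -1.0, 0.001], [0.002, -0.001, -1.0]]
contact_force: [-0.1, 5.1, 6.2]
width: 0.274
time_s: 32.2
tool_pos: [618.1, 106.0, 142.2]
ee_rot: [[1.0, 0.002, -0.002], [0.002, -1.0, -0.002], [-0.002, 0.002, -1.0]]
contact_force: [0.1, -1.1, -2.7]
width: 0.279
t 32.2 pos [618.1 106.  142.2] yaw 89.9 F [ 0.1 -1.1 -2.7] w 26.3
shift (present axes) [-0.2186 -0.2095  0.0022] turn -9.9
scene chips []
side chips []
```

View pics/s5.png

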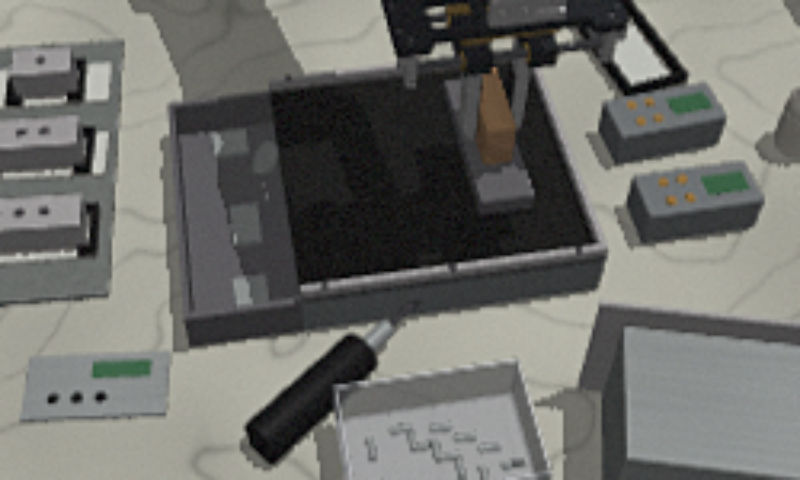

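The plate is clear and all four chips are in the tray, at about (232,140), (264,160), (246,222) and (245,290) in the crop. The scraper goes back to its dock.

```bash
python3 -m jog '[[-0.025,-0.024,0,0,255],[-0.038,-0.037,0,0,255],[-0.04,-0.038,0,0,255],[-0.04,-0.038,0,0,255],[-0.038,-0.037,0,0,255],[-0.025,-0.024,0,0,255],[-0.0125,-0.0115,0,0,255],[0,0,0,-10,255],[0,0,0,0,255],[0,0,0,0,255]]'
python3 -m jog '[[0,0,0.03,0,255],[0,0,0.03,0,255],[0,0,0,0,255],[0,0,0,0,255]]'
python3 - <<'E'
from h import *
to(399.1,315.2,60,80)
c=r.camera_params('wrist');p,d=r.read_camera('wrist');W=unproj(d.astype(float),c)
z0=st()['tool_pos'][2]-36
for nm,a,b in(('handle',62,82),('blade',22,31)):
    m=(W[...,2]>z0+a)&(W[...,2]<z0+b)&(W[...,1]>240)&(W[...,0]<500)&(W[...,1]<400)&(W[...,0]>310);print(nm,blobs(m,W,100))
for n in('scene','side'):
    p,d=r.read_camera(n);c=r.camera_params(n);W=unproj(d.astype(float),c)
    for nm,a,b in(('handle',62,82),('blade',22,31)):
        m=(W[...,2]>z0+a)&(W[...,2]<z0+b)&(W[...,1]>240)&(W[...,0]<480)&(W[...,1]<400)&(W[...,0]>310);print(n,nm,blobs(m,W,40))
E
```

```text
time_s: 33.55
tool_pos: [401.1, 315.1, 143.5]
ee_rot: [[0.986, 0.17, 0.0], [0.17, -0.986, -0.0], [0.0, 0.0, -1.0]]
contact_force: [-0.5, -0.4, -2.4]
width: 0.275
time_s: 34.05
tool_pos: [401.2, 316.1, 84.4]
ee_rot: [[0.985, 0.172, 0.001], [0.172, -0.985, 0.001], [0.001, -0.0, -1.0]]
contact_force: [0.2, -0.4, -2.5]
width: 0.275
t 34.05 pos [401.2 316.1  84.4] yaw 80.08 F [ 0.2 -0.4 -2.5] w 25.8
shift (present axes) [-0.0023  0.0006  0.0244] turn -0.08
t 34.1 pos [401.6 316.5  84.9] yaw 80.06 F [ 0.5  0.  -3.4] w 25.7
handle [([409.8, 317.3, 121.3], 53.1, 44.6, 37.4, 5274)]
blade [([437.6, 322.2, 75.6], 62.9, 46.1, 9.8, 4998), ([334.0, 304.7, 75.2], 45.2, 5.4, -79.2, 220)]
scene handle [([411.7, 316.3, 123.3], 54.7, 49.8, 37.5, 157)]
scene blade [([402.2, 314.7, 77.7], 141.1, 49.0, 11.4, 231)]
side handle []
side blade [([400.6, 317.9, 75.3], 139.2, 47.4, 10.1, 365)]
```

```bash
python3 -m jog '[[-0.0026,0.0006,0.02,0,255],[0,0,0.014,0,255],[0,0,0.006,0,255],[0,0,0.002,0,255],[0,0,0,0,255]]'
python3 - <<'E'
from h import *
to(399.1,315.2,41.9,80)
E
```

```text
time_s: 34.83
tool_pos: [398.1, 315.2, 41.8]
ee_rot: [[0.985, 0.174, 0.001], [0.174, -0.985, 0.0], [0.001, -0.0, -1.0]]
contact_force: [0.1, -0.7, -2.5]
width: 0.272
t 34.83 pos [398.1 315.2  41.8] yaw 80.0 F [ 0.1 -0.7 -2.5] w 25.6
shift (present axes) [ 0.001   0.0002 -0.0001] turn 0.0
```

```bash
python3 -m jog '[[0,0,0.0015,0,255],[0,0,0,0,255]]'
python3 -m jog '[[0,0,0.001,0,255],[0,0,0,0,0],[0,0,0,0,0],[0,0,0,0,0],[0,0,0,0,0],[0,0,-0.03,0,0],[0,0,-0.06,0,0],[0,0,-0.04,0,0],[0,0,0,0,0]]'
python3 - <<'E'
from h import *
st()
for n in('scene','side','wrist'):
    c=r.camera_params(n);p,d=r.read_camera(n);W=unproj(d.astype(float),c)
    m=(W[...,2]>27)&(W[...,2]<36)&(W[...,1]>200)&(W[...,0]<480)&(W[...,1]<420)&(W[...,0]>320);print(n,'blade',blobs(m,W,30))
    m=(W[...,2]>36)&(W[...,2]<50)&(W[...,1]>240)&(W[...,0]<700)&(W[...,1]<380)&(W[...,0]>490);print('mods',blobs(m,W,100))
E
```

```text
time_s: 35.08
tool_pos: [398.3, 315.3, 40.5]
ee_rot: [[0.985, 0.174, 0.001], [0.174, -0.985, 0.001], [0.001, -0.0, -1.0]]
contact_force: [-0.1, 0.6, -2.7]
width: 0.277
time_s: 36.2
tool_pos: [400.5, 316.6, 173.2]
ee_rot: [[0.985, 0.174, 0.008], [0.174, -0.985, 0.004], [0.009, -0.003, -1.0]]
contact_force: [-0.9, 0.0, 0.1]
width: 1.001
t 36.2 pos [400.5 316.6 173.2] yaw 80.0 F [-0.9  0.   0.1] w 94.1
scene blade [([399.1, 314.5, 33.4], 139.0, 46.1, 9.9, 235)]
mods [([537.3, 310.3, 45.8], 111.5, 53.6, -85.7, 474), ([637.5, 305.7, 45.7], 109.8, 51.2, -89.3, 561)]
side blade [([397.6, 316.9, 30.4], 139.0, 47.1, 9.6, 433)]
mods [([636.1, 308.6, 42.7], 110.2, 50.9, 89.7, 531), ([536.3, 311.6, 42.7], 112.3, 50.1, -86.3, 548)]
wrist blade [([397.2, 314.7, 31.4], 139.5, 46.0, 9.8, 3233)]
mods [([536.1, 310.0, 43.6], 110.2, 50.3, -86.0, 6655)]
```

The scraper is back in its dock at its original pose. Now the first module.

```bash
python3 -m jog '[[0.03,0,0,0,50],[0.05,0,0,0,50],[0.04,0.015,0,0,50],[0.016,0.013,0,-10,50],[0,0,0,-10,50],[0,0,0,-10,50],[0,0,0,-10,50],[0,0,0,-10,50],[0,0,0,-10,50],[0,0,0,-10,50]]'
python3 -m jog '[[0,0,0,-10,50],[0,0,0,-4,50],[0,0,0.03,0,50],[0,0,0,0,50],[0,0,0,0,50]]'
python3 - <<'E'
from h import *
to(536.5,310.7,20,-4)
E
```

```text
time_s: 37.6
tool_pos: [534.8, 310.3, 165.7]
ee_rot: [[0.168, 0.986, -0.005], [0.986, -0.168, -0.002], [-0.003, -0.005, -1.0]]
contact_force: [-0.4, 0.9, -0.0]
width: 0.804
time_s: 38.22
tool_pos: [535.8, 310.7, 137.9]
ee_rot: [[-0.07, 0.998, -0.002], [0.998, 0.07, -0.001], [-0.001, -0.002, -1.0]]
contact_force: [-0.0, 0.6, -0.1]
width: 0.806
t 38.23 pos [535.8 310.7 137.9] yaw -4.0 F [-0.   0.6 -0.1] w 75.7
shift (present axes) [-0.      0.0009  0.1179] turn -0.0
```

```bash
python3 -m jog '[[0,0.001,0.04,0,50],[0,0,0.05,0,50],[0,0,0.027,0,50],[0,0,0,0,50],[0,0,0,0,255],[0,0,0,0,255],[0,0,0,0,255],[0,0,0,0,255]]'
python3 -m jog '[[0,0,0,0,255],[0,0,-0.03,0,255],[0,0,-0.04,0,255],[0,0,-0.03,0,255],[0,0,0,4,255],[0,0,0,0,255]]'
python3 - <<'E'
from h import *
to(515,63,120,0)
E
```

```text
time_s: 39.22
tool_pos: [537.7, 311.5, 23.6]
ee_rot: [[-0.07, 0.998, 0.001], [0.998, 0.07, 0.001], [0.001, 0.001, -1.0]]
contact_force: [-2.2, -0.0, 6.3]
width: 0.528
time_s: 39.98
tool_pos: [537.2, 310.9, 121.9]
ee_rot: [[-0.001, 1.0, 0.0], [1.0, 0.001, -0.0], [-0.0, 0.0, -1.0]]
contact_force: [0.2, -0.3, -3.5]
width: 0.531
t 39.98 pos [537.2 310.9 121.9] yaw -0.05 F [ 0.2 -0.3 -3.5] w 49.9
shift (present axes) [-0.2479 -0.0224  0.0019] turn 0.05
```

```bash
python3 -m jog '[[-0.03,-0.003,0,0,255],[-0.05,-0.005,0,0,255],[-0.05,-0.005,0,0,255],[-0.05,-0.004,0,0,255],[-0.042,-0.003,0,0,255],[-0.026,-0.002,0,0,255],[0,0,0,0,255],[0,0,0.025,0,255],[0,0,0.015,0,255],[0,0,0,0,255]]'
python3 -m jog '[[0,0,0.004,0,255],[0,0,0.002,0,255],[0,0,0,0,255]]'
```

```text
time_s: 41.22
tool_pos: [513.5, 63.9, 80.0]
ee_rot: [[-0.001, 1.0, -0.005], [1.0, 0.001, 0.0], [0.0, -0.005, -1.0]]
contact_force: [0.2, -0.2, -2.6]
width: 0.527
time_s: 41.6
tool_pos: [515.7, 63.1, 76.3]
ee_rot: [[-0.0, 1.0, 0.001], [1.0, 0.0, -0.0], [-0.0, 0.001, -1.0]]
contact_force: [0.5, 1.0, -2.9]
width: 0.533
```

```bash
python3 -m jog '[[0,0,0.002,0,255],[0,0,0.001,0,255],[0,0,0,0,255]]'
```

```text
time_s: 41.98
tool_pos: [515.7, 63.0, 73.6]
ee_rot: [[0.0, 1.0, 0.0], [1.0, -0.0, -0.0], [-0.0, 0.0, -1.0]]
contact_force: [-3.0, -0.0, 3.0]
width: 0.53
```

```bash
python3 -m jog '[[0,0,0,0,50],[0,0,0,0,50],[0,0,0,0,50],[0,0,-0.03,0,50],[0,0,-0.04,0,50],[0.03,0.015,0,-0.5,50],[0.05,0.025,0,0,50],[0.05,0.025,0,0,50],[0.05,0.025,0,0,50],[0.042,0.02,0,0,50]]'
python3 -m jog '[[0.022,0.011,0,0,50],[0,0,0,0,50],[0,0,0,0,50]]'
python3 - <<'E'
from h import *
to(636.7,307,23,-0.5)
c=r.camera_params('scene');p,d=r.read_camera('scene');W=unproj(d.astype(float),c)
m=(W[...,2]>84)&(W[...,2]<102)&(W[...,1]>-60)&(W[...,0]<690)&(W[...,1]<190)&(W[...,0]>440);print('placed',blobs(m,W,100))
E
```

```text
time_s: 43.22
tool_pos: [624.5, 287.9, 142.7]
ee_rot: [[-0.009, 1.0, 0.0], [1.0, 0.009, 0.0], [0.0, 0.0, -1.0]]
contact_force: [-0.7, 0.1, -0.5]
width: 0.805
time_s: 43.6
tool_pos: [634.1, 307.1, 142.5]
ee_rot: [[-0.008, 1.0, -0.001], [1.0, 0.008, -0.001], [-0.001, -0.001, -1.0]]
contact_force: [-0.8, -0.1, 0.2]
width: 0.804
t 43.6 pos [634.1 307.1 142.5] yaw -0.49 F [-0.8 -0.1  0.2] w 75.6
shift (present axes) [-1.000e-04  2.700e-03  1.195e-01] turn -0.01
placed [([516.6, 61.9, 95.5], 110.0, 53.4, -89.5, 537)]
```

```bash
python3 -m jog '[[0,0.0025,0.04,0,50],[0,0,0.05,0,50],[0,0,0.03,0,50],[0,0,0,0,50],[0,0,0,0,255],[0,0,0,0,255],[0,0,0,0,255],[0,0,0,0,255],[0,0,0,0,255]]'
python3 -m jog '[[0,0,-0.03,0,255],[0,0,-0.04,0,255],[0,0,-0.03,0,255],[0,0,0,0.5,255],[0,0,0,0,255]]'
python3 - <<'E'
from h import *
to(635,63,122,0)
E
```

```text
time_s: 44.78
tool_pos: [637.5, 308.4, 25.1]
ee_rot: [[-0.009, 1.0, 0.001], [1.0, 0.009, 0.001], [0.001, 0.001, -1.0]]
contact_force: [-3.5, -0.8, 6.5]
width: 0.526
time_s: 45.4
tool_pos: [635.9, 307.6, 120.9]
ee_rot: [[0.0, 1.0, -0.003], [1.0, -0.0, -0.001], [-0.001, -0.003, -1.0]]
contact_force: [0.1, -0.1, -2.5]
width: 0.529
t 45.4 pos [635.9 307.6 120.9] yaw 0.0 F [ 0.1 -0.1 -2.5] w 49.7
shift (present axes) [-0.2446 -0.0009 -0.0008] turn -0.0
```

```bash
python3 -m jog '[[-0.03,0,0,0,255],[-0.05,0,0,0,255],[-0.05,0,0,0,255],[-0.05,0,0,0,255],[-0.04,0,0,0,255],[-0.0245,0,0,0,255],[0,0,0,0,255],[0,0,0.025,0,255],[0,0,0.015,0,255],[0,0,0.002,0,255]]'
python3 -m jog '[[0,0,0.002,0,255],[0,0,0,0,255]]'
```

```text
time_s: 46.65
tool_pos: [634.9, 64.6, 78.1]
ee_rot: [[-0.001, 1.0, -0.005], [1.0, 0.001, 0.0], [0.0, -0.005, -1.0]]
contact_force: [0.4, -0.3, -2.8]
width: 0.529
time_s: 46.9
tool_pos: [637.7, 63.8, 79.7]
ee_rot: [[-0.0, 1.0, 0.001], [1.0, 0.0, -0.0], [-0.0, 0.001, -1.0]]
contact_force: [-0.1, 0.6, -2.8]
width: 0.53
```

```bash
python3 -m jog '[[0,-0.001,0.003,0,255],[0,0,0.001,0,255],[0,0,0,0,255]]'; python3 -m jog '[[0,0,0.001,0,255],[0,0,0,0,255]]'
```

```text
time_s: 47.28
tool_pos: [636.2, 63.5, 75.1]
ee_rot: [[0.0, 1.0, 0.0], [1.0, -0.0, -0.0], [-0.0, 0.0, -1.0]]
contact_force: [-0.5, 0.0, -2.0]
width: 0.529
time_s: 47.52
tool_pos: [636.2, 63.5, 75.1]
ee_rot: [[-0.0, 1.0, 0.0], [1.0, 0.0, -0.0], [-0.0, 0.0, -1.0]]
contact_force: [-3.0, -0.3, 4.3]
width: 0.529
```

```bash
python3 -m jog '[[0,0,0,0,50],[0,0,0,0,50],[0,0,0,0,50],[0,0,-0.03,0,50],[0,0,-0.05,0,0],[0,-0.04,-0.05,0,0],[0,-0.05,-0.05,0,0],[0,-0.05,-0.03,0,0],[0,-0.05,0,0,0],[0,0,0,0,0]]'
python3 - <<'E'
from h import *
st()
for n in('scene','side'):
    c=r.camera_params(n);p,d=r.read_camera(n);W=unproj(d.astype(float),c);X,Y,Z=np.moveaxis(W,-1,0)
    f=lambda nm,zl,zh,x0,x1,y0,y1,a=30:print(n,nm,blobs((Z>zl)&(Z<zh)&(X>x0)&(X<x1)&(Y>y0)&(Y<y1),W,a))
    f('mods',84,102,440,700,-60,190);f('bars',37,60,330,600,-380,-220);f('blade',27,36,320,480,200,420)
    f('tray bits',9,30,458,692,-158,-72,6)
    f('meter/bottle',30,110,300,800,-600,-385);
    m=(p.min(2)>95)&(abs(Z-56)<7)&(Y>-68)&(X>458)&(Y<192)&(X<690);print('chips on plate',blobs(m,W,8))
    cv2.imwrite(f'pics/{n}_end.png',cv2.resize(p[110:320,100:420] if n=='scene' else p[110:310,170:400],(800,540),interpolation=cv2.INTER_CUBIC)[:,:,::-1])
E
```

```text
time_s: 48.78
tool_pos: [450.1, 63.9, 277.0]
ee_rot: [[-0.0, 1.0, 0.0], [1.0, 0.0, 0.0], [0.0, 0.0, -1.0]]
contact_force: [-0.4, -0.5, -0.3]
width: 0.997
t 48.77 pos [450.1  63.9 277. ] yaw -0.02 F [-0.4 -0.5 -0.3] w 93.7
scene mods [([517.1, 61.8, 95.5], 109.7, 53.7, -89.5, 537), ([636.9, 61.7, 95.5], 109.8, 54.5, 89.7, 647)]
scene bars [([368.4, -289.3, 47.5], 60.4, 41.2, 84.8, 197), ([464.2, -295.3, 47.2], 85.3, 43.1, 83.9, 312), ([563.1, -305.8, 47.3], 109.6, 39.4, 86.1, 458)]
scene blade [([396.6, 314.3, 33.1], 145.3, 46.2, 10.1, 233)]
scene tray bits [([479.0, -111.0, 11.9], 33.0, 30.3, -86.8, 79), ([512.9, -82.0, 22.2], 32.5, 18.3, 14.5, 46), ([581.0, -106.1, 11.8], 46.7, 25.6, 0.2, 103), ([655.1, -109.2, 11.5], 32.2, 28.6, -6.2, 88)]
scene meter/bottle [([580.3, -481.0, 37.9], 163.5, 80.0, 25.1, 1314), ([725.7, -523.8, 89.8], 233.5, 152.5, 58.2, 2535)]
chips on plate []
side mods [([635.5, 64.7, 92.3], 111.2, 50.7, 89.2, 364), ([515.2, 64.4, 92.6], 109.2, 49.6, 89.8, 372)]
side bars [([547.8, -306.1, 43.8], 116.2, 30.4, -78.4, 90), ([464.6, -293.5, 43.8], 89.0, 36.3, 84.3, 127), ([367.1, -288.4, 44.0], 64.3, 35.8, 85.6, 95)]
side blade [([397.3, 317.4, 30.6], 139.0, 48.8, 10.1, 441)]
side tray bits [([478.6, -115.9, 10.0], 22.5, 13.1, -13.2, 14)]
side meter/bottle [([709.7, -492.7, 79.2], 214.0, 180.5, 89.8, 649)]
chips on plate []
```

View pics/scene_end.png

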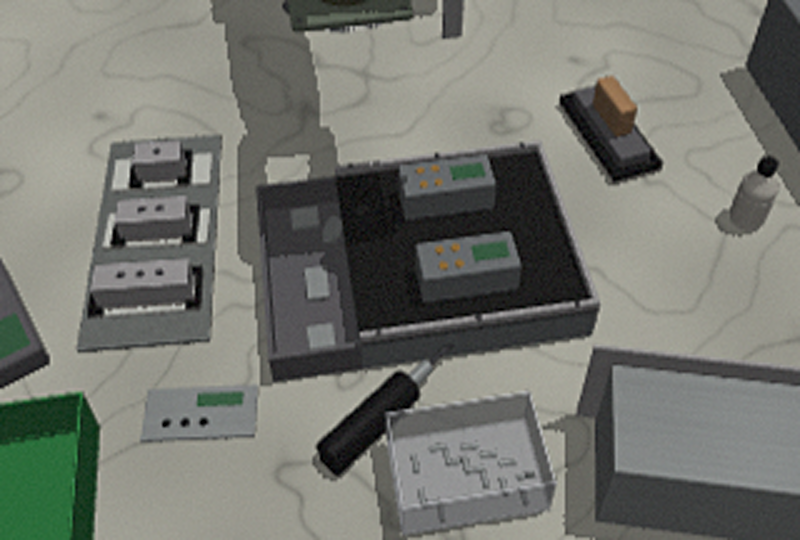

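View pics/side_end.png

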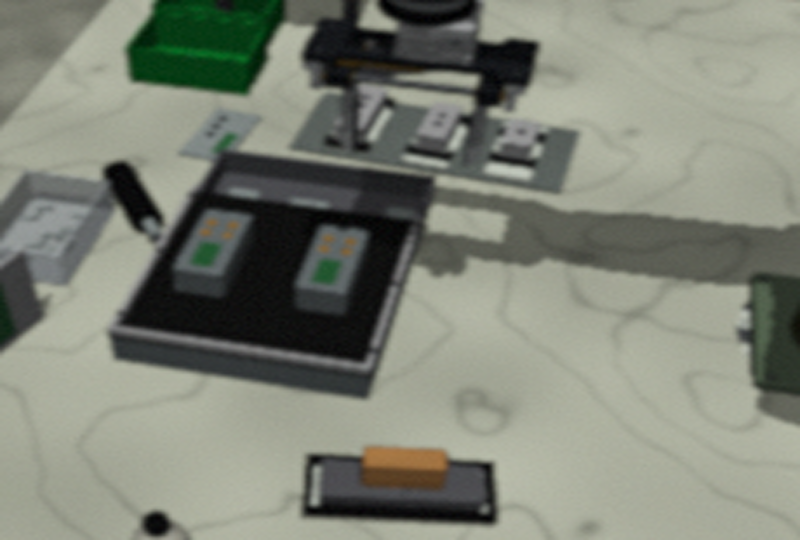

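The modules are flat on the plate, the bars are seated, the scraper is docked and the bystanders look untouched. The four chips are in the tray, the round one leaning on its inner wall. Handing in.

```bash
python3 -c "
from station import r
print(r.hand_in(), r.sense()['time_s'])"
```

```text
the job is handed in; nothing more can be done
the job is handed in; nothing more can be done
```

The changeover is done in the order asked and handed in, with the robot clock at about 49 s of the 210 s allowed.

- **Bars:** all three (60, 85 and 110 mm) lie flat in the slots of their own length. Their tops measured level at the expected height.
- **Chips:** two wipes with the scraper put the four chips present into the catch tray, and the fingers never touched them. No chips were left on the plate.
- **Scraper:** it is back in its dock. The last two cameras put it within about 1 mm (side) and 3 mm (scene) of where it started. The scene reading was within 1 mm right after docking, so I put the difference down to measurement noise.
- **Modules:** both are flat on the plate with their windows up and pointing lengthwise to the open edge. They are centred near (516, 63) and (636, 63) mm, well inside the fences.
- **Other objects:** the bystanders looked unmoved in the last pictures; I did not measure them.

**Not perfect:** the round chip did not drop flat. It leans against the plate-side wall inside the tray, below the plate top. In the last side view the gripper partly hid the long bar, so that reading was off, but the scene camera showed it seated.

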